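# Hold the trolley's push handle to its end panel for screwing on

### The arm

A 6-joint arm with a two-finger parallel gripper is mounted at the origin on the work surface. World frame = base frame: x ahead of the robot, y to its left, z up, the work surface at z = 0. Lengths are in m, angles in rad, forces in N, time in s.
With the tool pointing down it reaches from about 0.325 to 0.75 m from the base axis. Payload 7.6 kg.
Tool frame: the origin (TCP) lies midway between the tips of the shut fingers; the grasp point (between the pads) lies behind it (robot.hold_point_z is the x of the grasp point in the tool frame, in m); x points along the fingers, z is the direction in which the jaws open and shut, and the axes are right-handed (so a half turn about x gives the same grasp; the last joint's range is limited). The gripper opens to 85 mm and grips with 20 to 120 N. Pads are 22 mm wide; open, the fingers measure 114 mm over their backs; the gripper's body (76 mm by 85 mm) begins 54 mm behind the grasp point. The pads swing forward as they close: fully open they stand 13 mm farther back than shut.
Start: joints at [-1.218, 0.052, 1.401, -0, 1.689, -0.07], TCP at [0.215, -0.479, 0.231] pointing down, gripper open.
Joint ranges: [-2.9, 2.9], [-0.91, 2.17], [0.12, 2.37], [-1.06, 4.2], [0.26, 2.73], [-2.93, 2.93]. Speed limits (rad/s): [2.57, 2.57, 3.01, 3.14, 3.14, 3.14].

### API

Orientations are given as a unit quaternion [x, y, z, w].
In Python, from workcell import robot gives the robot as it stands.
- The arm moves only by the tool drive_tool, never from a script. Its arguments are lists of equal length, an entry for each row: "slide": the shift along the tool's x, y, z as a fraction of full scale, a list of three; "delta_rot": the turn, a rotation vector about the tool's x, y, z as a fraction of full scale, a list of three; "jaw": the closure, from -1 (fully open) to 1 (shut). In form: {"slide": [[x, y, z], ...], "delta_rot": [[ax, ay, az], ...], "jaw": [jaw, ...]}. A call has 1 to 20 rows; each row shifts and turns the pose as measured when the row begins, along the tool's axes as they then stand; what a row does not reach is not made up. Full scale, the value 1, is 0.05 m for a shift and 5 degrees for a turn. A row lasts 1/10 s, in which the tool goes at most 50 mm and 8.59 degrees, less where a joint would pass 70% of its speed; a pose out of reach is approached as far as the arm can. A call with a number of a shift or a turn outside -1 to 1 is refused whole. A call with a gripper value outside its range is refused whole. The fingers move at their own pace and stop on an object; the grip force is fixed at half the most. Time passes only in rows, so rows that do not move let the fingers close. It gives the time, the measured TCP pose, the force and the opening at its end, in the units of the state.
- robot.sense(): the state, without advancing time (a new reading comes with each control period).
- robot.capture(name): name is "side" or "top" or "wrist"; returns a dict with "color" (400x640x3 uint8, blue, green, red), "camera_matrix" (3x3 intrinsics, pixels), "xyz" and "orientation" of the camera in the world; the wrist camera has in their place "mount" (4x4, takes a point from camera to tool coordinates, whose origin is the TCP and whose axes are the tool frame's). Camera axes: x right, y up, looking along -z (the intrinsics and any distortion apply to the point x, -y, -z); pixel columns grow to the right and rows downward; lengths in m; the calibration is good to about 2 mm. A picture is of the moment at which its call begins: read the wrist's pose just before it. There is no depth.
- robot.close_job(): hands the job in, once; it reports no verdict.
The state is a dict: "clock": time; "q": joint angles; "joint_velocities": joint speeds; "effort": joint torques, N m; "position": TCP position; "ee_rot": TCP orientation; "force": force on the tool from outside, world axes, zero at the start; "moment": the same for the moment, N m; "opening": opening from 0.0 (shut) to 1.0 (fully open).
Only numpy, scipy, OpenCV 4.12 (cv2) and the standard library are available. Lean on these libraries where they do the work, as an engineer would, in place of code of your own. Each camera call takes 0.05 s, during which the arm holds its last target.

### The job

The push handle of this tea trolley (a wooden bar on two steel standoffs) is lying in the top tray. Pick it up by the bar, take it over the rim to the outside of the end panel nearest the robot, set its two round feet flat on that panel, centred over the two screw holes with the bar level, and push it straight against the panel with a steady force of about 10 N, as a third hand for the person who will drive the screws from inside. The panel is thin sheet, so never push harder than 25 N; leave the cezve, the cups and the sugar pot as they stand, keep the push steady for at least two seconds, and finish while still gripping the handle and pressing it there: do not let go.

Things in the scene. Friction and masses are not known exactly. Their poses are not given: they have to be found in the camera images.
- trolley: White-painted metal tea trolley, braked. Top tray 400 mm long (x) by 380 mm wide (y), rim 46 mm high and 4 mm thick, 22 mm tube uprights at the corners ending 20 mm above the rim. Origin: middle of the outer face of the end panel nearest the robot, at tray-floor height. x points level through the panel into the tray, y left along it, z up. Outside the panel: free space.
- end_panel: The tray's end panel nearest the robot: white sheet, 350 mm along y, top edge 46 mm above the tray floor, 4 mm thick, rolled 7 mm top edge. Origin and axes as the trolley's. It is thin: it gives about 1 mm per 5 N pushed on it along its +x, and springs back.
- hole_left (a point): Centre of the left (+y) screw hole on the outer face of the end panel: a round hole 12 mm across, 80 mm from the middle of the panel, 24 mm above the tray floor; a 25 mm steel washer rings it on the inside. Axes as the trolley's (x into the panel).
- hole_right (a point): The same for the right (-y) screw hole; the two holes are 160 mm apart.
- handle: Push handle, 0.13-0.25 kg, lying flat in the near half of the tray: wooden bar 200 mm long (y), 16 thick (x), 22 high (z); two 12 mm steel standoffs on one side at y = +-80, z = 11 mm, ending in round feet 21 mm across, faces at x = 45 mm (37 mm free behind the bar). Origin: middle of the bar's underside; x towards the feet, z up. The feet point along the trolley's +x within 30 degrees.
- handle_grip (a point): Centre of the bar (x = 0, y = 0, z = 11 mm on the handle): grip it here across the 16 mm thickness, from above.
- foot_left (a point): Centre of the face of the foot at the handle's +y end (x = 45, y = 80, z = 11 mm on the handle). Axes as the handle's.
- foot_right (a point): Centre of the face of the foot at the handle's -y end (x = 45, y = -80, z = 11 mm on the handle).
- cezve: Bystander: steel coffee pot 82 mm across and 74 mm high, with a 150 mm long rod handle along its x that rises to 100 mm. Stands at the far right of the tray, its handle out over the rim. Origin: centre of its underside.
- cup_a: Bystander: porcelain cup with a gold rim, 62 mm across, 55 mm high, small loop handle at its y. Stands in the far half of the tray. Origin: centre of its underside.
- cup_b: Bystander: a second cup just like it, in the far half of the tray.
- sugar_pot: Bystander: closed white ceramic pot, 80 mm across, 91 mm high with its knob, in the far half of the tray. Origin: centre of its underside.

How it is judged:
By the outcome, as a careful person would: the job done as asked, in the order asked, and still so for the second after the job is handed in, while the arm keeps its last pose, push and grip.
It also fails if it takes over 64 s, if anything falls off the work surface, if the arm or the gripper's body presses on something with over 40 N, if the wrist force passes 120 N, or if a joint passes its speed limit or range.

## Working session

There is one attempt and no reset: what is moved stays moved. The work goes in short steps, Python scripts to look and compute and a tool call to move; the robot and the scene stay as the last step left them, time stands still between calls to the robot, and variables do not carry over. Pictures are saved under pics/ and viewed, and the job is handed in when it is done.

Besides the shell and the picture viewer there is one more tool, called after "Emit:" by a JSON object that holds its "api" and its "payload". drive_tool: Moves the arm, as the interface text tells. Shift numbers are shares of 0.05 m and turn numbers shares of 5 degrees, none past 1 either way. Its arguments: {"type":"object","properties":{"slide":{"type":"array"},"delta_rot":{"type":"array"},"jaw":{"type":"array"}},"required":["slide","delta_rot","jaw"]}

```bash
ls; mkdir -p pics; python3 - <<'E'
from workcell import robot
import cv2
s=robot.sense()
for k,v in s.items(): print(k,v)
print(robot.hold_point_z)
for n in ("side","top","wrist"):
    c=robot.capture(n); cv2.imwrite(f"pics/{n}0.png",c["color"])
    print(n,{k:v for k,v in c.items() if k!="color"})
E
```

```text
pics
clock 0.0
q [-1.21829073e+00  5.28277448e-02  1.40174252e+00  1.18236584e-05
  1.68859615e+00 -7.02959750e-02]
joint_velocities [-0.00114553  0.0012501   0.00136619 -0.00107673  0.00058342  0.00038108]
effort [ 1.09544631e-03 -3.81665862e+01 -3.60187554e+01  4.01070929e-05
  6.18145627e-03 -3.72387667e-07]
position [ 0.2153367  -0.47847149  0.23046816]
ee_rot [ 0.38429111  0.59422628 -0.38361607  0.59334154]
force [ 0.54945992 -0.65862799 -0.15250543]
moment [ 0.03283043 -0.03300867 -0.01254564]
opening 0.9979091268072204
-0.0187
side {'camera_matrix': array([[440.12066465,   0.        , 325.25929513],
       [  0.        , 440.12066465, 195.6939502 ],
       [  0.        ,   0.        ,   1.        ]]), 'xyz': array([0.18925178, 0.57020146, 0.48746479]), 'orientation': array([-0.16409282,  0.45348992,  0.82191302, -0.30311621])}
top {'camera_matrix': array([[366.54794496,   0.        , 319.29393719],
       [  0.        , 366.54794496, 197.38681068],
       [  0.        ,   0.        ,   1.        ]]), 'xyz': array([0.5472445 , 0.0354906 , 0.79389889]), 'orientation': array([-0.04287375,  0.06162906,  0.70828716, -0.70192093])}
wrist {'camera_matrix': array([[276.67533287,   0.        , 315.10727259],
       [  0.        , 276.67533287, 196.61193777],
       [  0.        ,   0.        ,   1.        ]]), 'mount': array([[ 1.41685026e-04,  3.14326085e-01, -9.49315065e-01,
        -1.43320330e-01],
       [-4.27483817e-04,  9.49315007e-01,  3.14326001e-01,
         8.20994412e-02],
       [ 9.99999899e-01,  3.61281540e-04,  2.68873036e-04,
        -3.31258385e-05],
       [ 0.00000000e+00,  0.00000000e+00,  0.00000000e+00,
         1.00000000e+00]])}
```

View pics/side0.png

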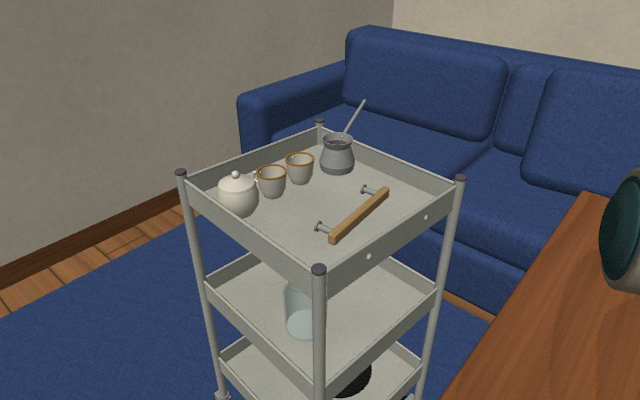

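View pics/top0.png

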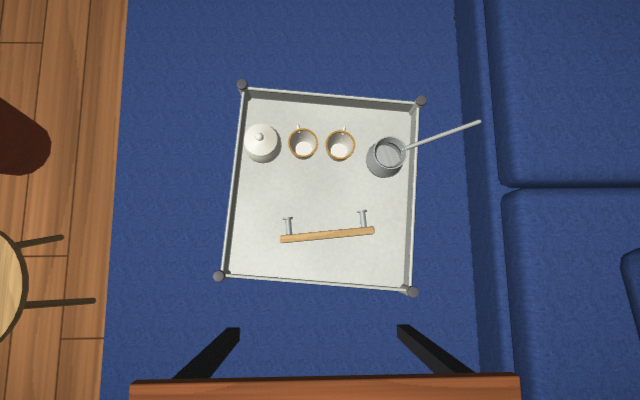

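View pics/wrist0.png

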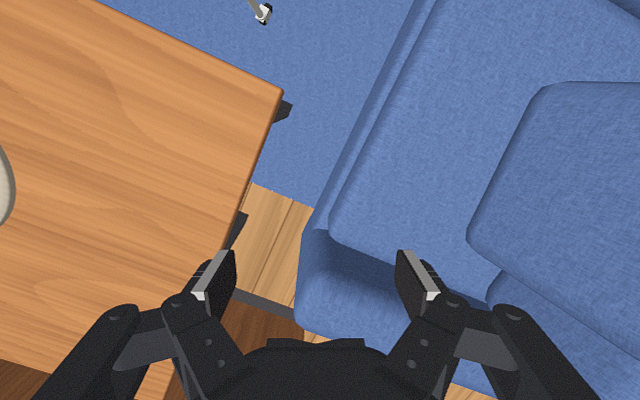

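The top view shows the tray, with the handle bar at about (281..374, 240..230) and the feet pointing up the image. The side view shows the panel with holes near (369,256) and (426,217). I'll zoom in for exact pixels.

```bash
cat > h.py <<'E'
import numpy as np, cv2
from scipy.spatial.transform import Rotation as R
from workcell import robot
def campose(c,s=None):
    if "mount" in c:
        T=np.eye(4);T[:3,:3]=R.from_quat(s["ee_rot"]).as_matrix();T[:3,3]=s["position"]
        M=T@c["mount"]; return M[:3,:3],M[:3,3]
    return R.from_quat(c["orientation"]).as_matrix(),np.array(c["xyz"])
def ray(cam,uv):
    K,Rm,o=cam; d=Rm@np.array([(uv[0]-K[0,2])/K[0,0],-(uv[1]-K[1,2])/K[1,1],-1]); return o,d/np.linalg.norm(d)
def plane_z(cam,uv,z):
    o,d=ray(cam,uv); return o+d*(z-o[2])/d[2]
def plane(cam,uv,p,n):
    o,d=ray(cam,uv); return o+d*((p-o)@n)/(d@n)
def tri(*obs):
    A=np.zeros((3,3));b=np.zeros(3);L=[]
    for cam,uv in obs:
        o,d=ray(cam,uv);P=np.eye(3)-np.outer(d,d);A+=P;b+=P@o;L.append((o,P))
    x=np.linalg.solve(A,b); return x,[round(1000*np.linalg.norm(P@(x-o)),1) for o,P in L]
def proj(cam,X):
    K,Rm,o=cam; p=Rm.T@(np.asarray(X)-o); return np.array([K[0,2]+K[0,0]*p[0]/-p[2],K[1,2]-K[1,1]*p[1]/-p[2]])
def snap(n,fn=None):
    s=robot.sense(); c=robot.capture(n); cam=(c["camera_matrix"],)+campose(c,s)
    if fn: cv2.imwrite(fn,c["color"])
    return c["color"],cam,s
E
python3 - <<'E'
import cv2
a=cv2.imread('pics/side0.png'); b=cv2.imread('pics/top0.png')
cv2.imwrite('pics/s1.png',cv2.resize(a[165:285,300:480],None,fx=4.4,fy=4.4,interpolation=cv2.INTER_CUBIC))
cv2.imwrite('pics/t1.png',cv2.resize(b[195:305,210:420],None,fx=3.8,fy=3.8,interpolation=cv2.INTER_CUBIC))
E
```

```text
(no output)
```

View pics/s1.png

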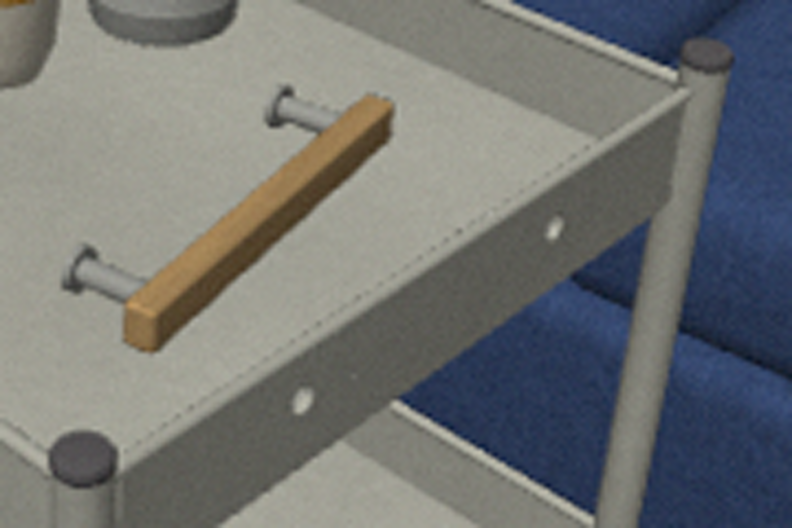

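View pics/t1.png

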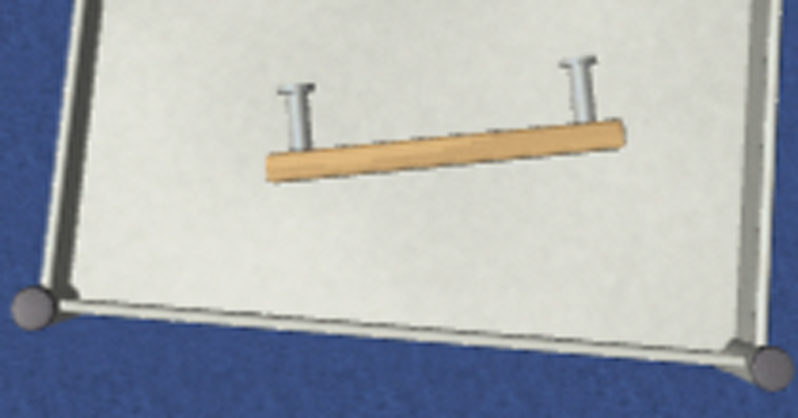

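```bash
python3 - <<'E'
from h import *
a,cs,s=snap("side");b,ct,_=snap("top")
L=tri((ct,(218.9,275.8)),(cs,(319.1,268)));Rr=tri((ct,(412.9,292.1)),(cs,(460.5,177)))
print("posts",L,Rr, np.linalg.norm(L[0]-Rr[0]))
FL=tri((ct,(242,85.5)),(cs,(181,173.5)));FR=tri((ct,(420.5,101.5)),(cs,(319.5,122)))
print("far",FL,FR)
# bar mask
for n,im in(("side",a),("top",b)):
    h=cv2.cvtColor(im,cv2.COLOR_BGR2HSV); m=((h[...,0]>8)&(h[...,0]<25)&(h[...,1]>80)).astype('uint8')
    m[:, :270]=0; m[:,470:]=0; m[:170]=0; m[260:]=0
    n_,lab,st,ce=cv2.connectedComponentsWithStats(m); i=1+np.argmax(st[1:,4]); print(n,st[i],ce[i],cv2.boxPoints(cv2.minAreaRect(np.argwhere(lab==i)[:,::-1].astype(np.float32))).round(1).tolist())
g=cv2.cvtColor(a,cv2.COLOR_BGR2GRAY).astype(int)
for u,v in((369,256),(426,217)):
    w=g[v-6:v+7,u-6:u+7]; m=w>150; print(w.max(),np.median(w),m.sum(),(np.argwhere(m).mean(0)[::-1]+[u-6,v-6]))
E
```

```text
posts (array([0.50314408, 0.21155528, 0.06347715]), [np.float64(0.6), np.float64(0.6)]) (array([ 0.46730071, -0.16578515,  0.0626528 ]), [np.float64(0.4), np.float64(0.4)]) 0.37903987102753334
far (array([0.89646339, 0.17553856, 0.05810387]), [np.float64(0.9), np.float64(0.9)]) (array([ 0.86227182, -0.20338851,  0.0558699 ]), [np.float64(0.4), np.float64(0.4)])
side [328 187  61  58 903] [357.17829457 216.00442968] [[323.79998779296875, 237.1999969482422], [384.1000061035156, 183.60000610351562], [392.3999938964844, 193.0], [332.1000061035156, 246.60000610351562]]
top [280 227  94  16 681] [326.3010279 234.3010279] [[279.3999938964844, 235.10000610351562], [372.79998779296875, 226.0], [373.5, 233.3000030517578], [280.1000061035156, 242.5]]
179 92.0 13 [368.23076923 256.        ]
187 90.0 5 [425.4 216.8]
```

```bash
python3 - <<'E'
from h import *
a,cs,s=snap("side");b,ct,_=snap("top")
print(R.from_quat(s["ee_rot"]).as_matrix().round(3))
z=0.018
for uv in((326.5,234.3),(279.8,239),(373.2,229.7)): print("bar top",plane_z(ct,uv,z))
for uv in((357,213),): print("bar side",plane_z(cs,uv,z))
# feet top view: left tip, right tip
for uv in((210+296/3.8,195+88/3.8),(210+577/3.8,195+62/3.8)): print("foot",plane_z(ct,uv,0.015))
# ends triang: left end top-face mid, right end top-face mid
print(tri((ct,(280.3,238)),(cs,(300+142/4.4,165+305/4.4))), tri((ct,(374,228.5)),(cs,(300+378/4.4,165+102/4.4))))
y=np.array([0.0358,0.3773,0]);y/=np.linalg.norm(y);n=np.array([y[1],-y[0],0]);m=np.array([.4852,.0229,0])
for off in(-.012,-.008,-.004,0,.004):
    p=m+n*off;A=plane(cs,(368.6,256),p,n);B=plane(cs,(425.8,216.8),p,n);print(off,A,B,np.linalg.norm(A-B),((A+B)/2-m)@y)
E
```

```text
[[-0.     0.912  0.41 ]
 [ 0.001  0.41  -0.912]
 [-1.     0.    -0.001]]
bar top [ 5.83936646e-01 -1.37038645e-04  1.80000000e-02]
bar top [0.57506139 0.09812113 0.018     ]
bar top [ 0.59269235 -0.09940762  0.018     ]
bar side [0.58283911 0.01056852 0.018     ]
foot [0.61906501 0.08140936 0.015     ]
foot [ 0.63241305 -0.07677076  0.015     ]
(array([0.57540955, 0.0956822 , 0.02102752]), [np.float64(2.0), np.float64(2.0)]) (array([ 0.5943463 , -0.10217494,  0.01607322]), [np.float64(1.2), np.float64(1.2)])
-0.012 [0.48198581 0.1160626  0.03618088] [ 0.46731852 -0.0385175   0.03612265] 0.1552743998249558 0.014805221906752474
-0.008 [0.48548822 0.11062907 0.0307815 ] [ 0.47064544 -0.0458005   0.03072259] 0.15713217542229246 0.00879793859239347
-0.004 [0.48899062 0.10519554 0.02538213] [ 0.47397236 -0.0530835   0.02532252] 0.15898995101962926 0.0027906552780342
0 [0.49249303 0.09976201 0.01998276] [ 0.47729928 -0.0603665   0.01992245] 0.16084772661696614 -0.003216628036325026
0.004 [0.49599544 0.09432848 0.01458339] [ 0.4806262  -0.0676495   0.01452238] 0.1627055022143027 -0.009223911350684086
```

Emit:
{"api": "drive_tool", "payload": {"slide": [[0,0.43,-0.49],[0,0.43,-0.49],[0,0.43,-0.49],[0,0.43,-0.49],[0,0.43,-0.49],[0,0.43,-0.49],[0,0.43,-0.49],[0,0.43,-0.49],[0,0.43,-0.49],[0,0.43,-0.49],[0,0.43,-0.49],[0,0.43,-0.49],[0,0.43,-0.49],[0,0.43,-0.49],[0,0.43,-0.49],[0,0.43,-0.49],[0,0,0]], "delta_rot": [[0,0,0],[0,0,0],[0,0,0],[0,0,0],[0,0,0],[0,0,0],[0,0,0],[0,0,0],[0,0,0],[0,0,0],[0,0,0],[0,0,0],[0,0,0],[0,0,0],[0,0,0],[0,0,0],[0,0,0]], "jaw": [-1,-1,-1,-1,-1,-1,-1,-1,-1,-1,-1,-1,-1,-1,-1,-1,-1]}}

```text
clock: 2.05
position: [0.3725, 0.0394, 0.2315]
ee_rot: [0.386, 0.591, -0.384, 0.595]
force: [0.6, -0.2, -0.8]
opening: 0.998
```

Emit:
{"api": "drive_tool", "payload": {"slide": [[0.1,0,0],[0.1,0,0],[0.1,0,0],[0.1,0,0],[0.1,0,0],[0.1,0,0],[0.1,0,0],[0.1,0,0],[0.1,0,0],[0.1,0,0],[0.1,0,0],[0.1,0,0],[0.1,0,0],[0.1,0,0],[0.1,0,0],[0.1,0,0],[0.1,0,0],[0.1,0,0],[0.1,0,0],[0.1,0,0]], "delta_rot": [[-1,0,0],[-1,0,0],[-1,0,0],[-1,0,0],[-1,0,0],[-1,0,0],[-1,0,0],[-1,0,0],[-1,0,0],[-1,0,0],[-1,0,0],[-1,0,0],[-1,0,0],[-1,0,0],[-1,0,0],[-1,0,0],[-1,0,0],[-1,0,0],[-1,0,0],[-1,0,0]], "jaw": [-1,-1,-1,-1,-1,-1,-1,-1,-1,-1,-1,-1,-1,-1,-1,-1,-1,-1,-1,-1]}}

```text
clock: 4.05
position: [0.3714, 0.0282, 0.1295]
ee_rot: [-0.231, 0.667, 0.226, 0.672]
force: [-0.7, -0.1, 0.0]
opening: 1.002
```

Emit:
{"api": "drive_tool", "payload": {"slide": [[0.1,0,0],[0.1,0,0],[0,0,0],[0,0,0],[0,0,0],[0,0,0],[0,0,0],[0,0,0],[0,0,0],[0,0,0],[0,0,0],[0,0,0]], "delta_rot": [[-1,0,0],[-1,0,0],[-1,0,0],[-1,0,0],[-1,0,0],[-1,0,0],[-1,0,0],[-1,0,0],[-1,0,0],[-1,0,0],[-1,0,0],[0,0,0]], "jaw": [-1,-1,-1,-1,-1,-1,-1,-1,-1,-1,-1,-1]}}

```text
clock: 5.25
position: [0.3697, 0.0204, 0.119]
ee_rot: [0.525, -0.479, -0.516, -0.479]
force: [0.8, 0.6, -0.3]
opening: 0.997
```

```bash
python3 - <<'E'
from h import *
a,c,s=snap("wrist","pics/w1.png")
print(s["position"],R.from_quat(s["ee_rot"]).as_matrix().round(3),s["clock"],s["q"].round(2))
print(proj(c,[.4905,.1025,.0225]),proj(c,[.4755,-.057,.0225]))
E
```

```text
[0.36971377 0.02043526 0.11903065] [[ 0.009 -0.997 -0.082]
 [-0.009 -0.082  0.997]
 [-1.    -0.008 -0.01 ]] 5.25 [-0.04 -0.35  1.99 -0.01  1.5  -1.69]
[383.47509547 309.69526765] [232.36658425 286.64961496]
```

View pics/w1.png

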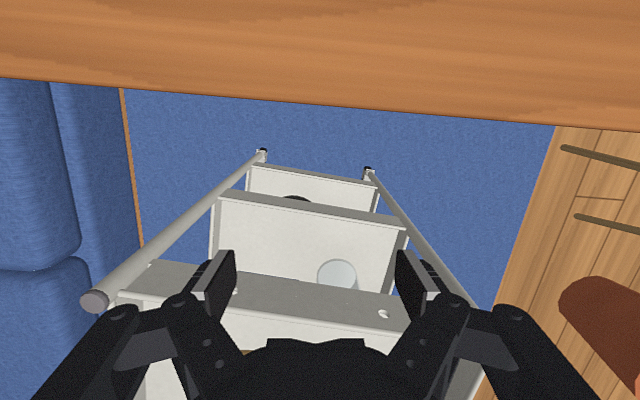

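The left hole is at (383,313). The right hole sits behind the finger edge near (232,290), so I'll shift about 35 mm sideways and look again.

Emit:
{"api": "drive_tool", "payload": {"slide": [[0,0,-0.35],[0,0,-0.35],[0,0,0]], "delta_rot": [[0,0,0],[0,0,0],[0,0,0]], "jaw": [-1,-1,-1]}}

```text
clock: 5.6
position: [0.3724, -0.0159, 0.1196]
ee_rot: [0.522, -0.482, -0.513, -0.482]
force: [0.6, 0.8, 0.5]
opening: 1.001
```

```bash
python3 - <<'E'
from h import *
a,c,s=snap("wrist","pics/w2.png")
print(s["position"],s["clock"])
b=cv2.imread('pics/w1.png')
cv2.imwrite('pics/w3.png',np.hstack([cv2.resize(b[290:340,350:420],None,fx=5.5,fy=5.5,interpolation=cv2.INTER_CUBIC),cv2.resize(a[265:315,230:300],None,fx=5.5,fy=5.5,interpolation=cv2.INTER_CUBIC)]))
E
```

```text
[ 0.37236737 -0.01593882  0.11959179] 5.6
```

View pics/w2.png

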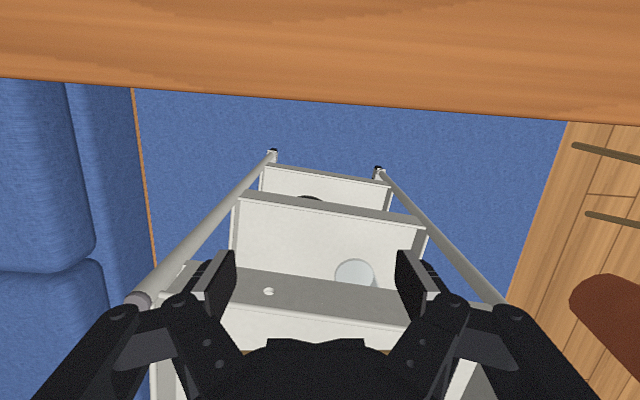

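View pics/w3.png

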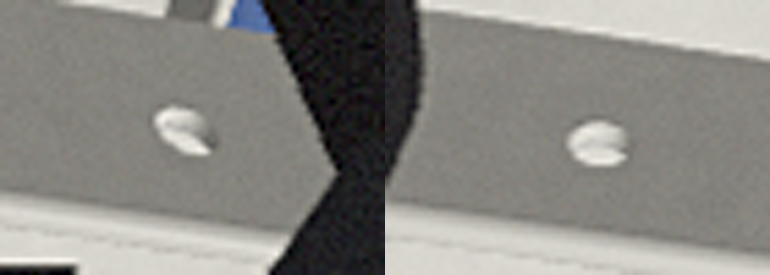

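```bash
python3 - <<'E'
from h import *
b,cs,s=snap("side"); a,c2,s2=snap("wrist")
d=[0.36971377,0.02043526,0.11903065]
s1=dict(position=np.array(d),ee_rot=np.array([0.525,-0.479,-0.516,-0.479]))
c=robot.capture("wrist"); c1=(c["camera_matrix"],)+campose(c,s1)
A=tri((cs,(368.5,255.7)),(c1,(383.1,313.2)));B=tri((cs,(425.7,216.4)),(c2,(268.3,290.6)))
print(A,B,np.linalg.norm(A[0]-B[0]),(A[0]+B[0])/2)
dy=A[0]-B[0];print(np.degrees(np.arctan2(-dy[0],dy[1])))
E
```

```text
(array([0.49200438, 0.10230718, 0.02399234]), [np.float64(1.3), np.float64(1.3)]) (array([ 0.47607151, -0.05520667,  0.02529461]), [np.float64(1.1), np.float64(1.1)]) 0.15832298132423106 [0.48403794 0.02355025 0.02464348]
-5.7759462586004595
```

Emit:
{"api": "drive_tool", "payload": {"slide": [[-0.1,0,0],[-0.1,0,0],[-0.1,0,0],[-0.1,0,0],[-0.1,0,0],[-0.1,0,0],[0,0,0],[0,0,0],[0,0,0],[0,0,0],[0,0,0],[0,0,0],[0,0,0],[0,0,0],[0,0,0],[0,0,0],[0,0,0],[0,0,0],[0,0,0]], "delta_rot": [[1,0,0],[1,0,0],[1,0,0],[1,0,0],[1,0,0],[1,0,0],[1,0,0],[1,0,0],[1,0,0],[1,0,0],[1,0,0],[1,0,0],[1,0,0],[1,0,0],[1,0,0],[1,0,0],[1,0,0],[1,0,0],[0,0,0]], "jaw": [-1,-1,-1,-1,-1,-1,-1,-1,-1,-1,-1,-1,-1,-1,-1,-1,-1,-1,-1]}}

```text
clock: 7.7
position: [0.3707, -0.002, 0.1502]
ee_rot: [-0.009, 0.704, 0.005, 0.71]
force: [-0.3, -0.8, 0.6]
opening: 0.999
```

```bash
cat >> h.py <<'E'
def need(target,yaw):
    """world TCP target, desired tool z heading yaw deg, tool x straight down -> shift (m) & rotvec(deg) in tool axes"""
    s=robot.sense();Rm=R.from_quat(s["ee_rot"]).as_matrix()
    z=np.array([np.cos(np.radians(yaw)),np.sin(np.radians(yaw)),0]);x=np.array([0,0,-1.]);y=np.cross(z,x)
    D=np.c_[x,y,z]; rv=np.degrees(R.from_matrix(Rm.T@D).as_rotvec())
    zz=Rm[:,2]
    print("clk",round(s["clock"],2),"pos",s["position"].round(4),"yaw",np.degrees(np.arctan2(zz[1],zz[0])).round(2),"q",s["q"].round(2))
    print("F",s["force"].round(2),"M",s["moment"].round(2),"open",round(s["opening"],3))
    print("shift mm tool",(1000*Rm.T@(np.array(target)-s["position"])).round(1),"-> /50",(20*Rm.T@(np.array(target)-s["position"])).round(3))
    print("rot deg",rv.round(2),"-> /5",(rv/5).round(3))
E
python3 -c "
from h import *
need([.584,-.0005,.14],5.1)"
```

```text
clk 7.7 pos [ 0.3707 -0.002   0.1502] yaw 1.08 q [-0.1  -0.38  1.94 -0.    1.57 -0.12]
F [-0.31 -0.81  0.64] M [-0.01  0.07 -0.03] open 0.999
shift mm tool [ 12.1  -2.4 213.2] -> /50 [ 0.242 -0.048  4.264]
rot deg [-4.02  0.48  0.33] -> /5 [-0.804  0.096  0.065]
```

Emit:
{"api": "drive_tool", "payload": {"slide": [[0,0,0.5],[0,0,0.5],[0,0,0.5],[0,0,0.5],[0,0,0.5],[0,0,0.5],[0,0,0.5],[0,0,0.5],[0,0,0.3],[0,0,0]], "delta_rot": [[0,0,0],[0,0,0],[0,0,0],[0,0,0],[0,0,0],[0,0,0],[0,0,0],[0,0,0],[0,0,0],[-0.8,0.1,0.06]], "jaw": [-1,-1,-1,-1,-1,-1,-1,-1,-1,-1]}}

```text
clock: 8.7
position: [0.5937, 0.0104, 0.1505]
ee_rot: [-0.042, 0.706, 0.042, 0.705]
force: [0.5, -0.6, -0.4]
opening: 1.001
```

```bash
python3 - <<'E'
from h import *
need([.584,-.0005,.14],5.1)
a,c,s=snap("wrist","pics/w4.png")
E
```

```text
clk 8.7 pos [0.5937 0.0104 0.1505] yaw 6.84 q [-0.04  0.28  1.3   0.    1.56 -0.16]
F [ 0.55 -0.59 -0.36] M [ 0.05 -0.01 -0.03] open 1.001
shift mm tool [ 10.5  -9.7 -11. ] -> /50 [ 0.21  -0.193 -0.219]
rot deg [ 1.74 -0.06 -0.02] -> /5 [ 0.348 -0.012 -0.003]
```

View pics/w4.png

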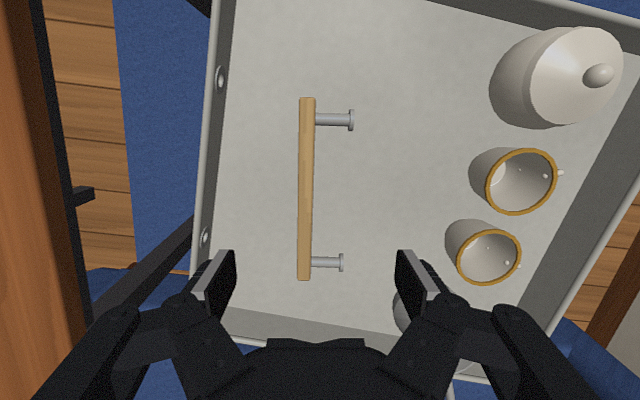

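The bar runs from (307,97) to (304,280) with its feet to the right, and the inner washers show at (221,78) and (204,238). I'll measure both.

```bash
python3 - <<'E'
from h import *
a,c,s=snap("wrist"); b,cs,_=snap("side"); t,ct,_=snap("top")
h=cv2.cvtColor(a,cv2.COLOR_BGR2HSV); m=((h[...,0]>8)&(h[...,0]<25)&(h[...,1]>80)).astype('uint8')
m[:,:285]=0;m[:,330:]=0;m[300:]=0
n_,lab,st,ce=cv2.connectedComponentsWithStats(m); i=1+np.argmax(st[1:,4]); bp=cv2.boxPoints(cv2.minAreaRect(np.argwhere(lab==i)[:,::-1].astype(np.float32)));print(st[i],ce[i],bp.tolist())
for z in(.018,.022):
    P=[plane_z(c,p,z) for p in bp]; print(z,[p.round(4).tolist() for p in P]); 
    T=(P[0]+P[1]+P[2]+P[3])/4; print("ctr",T.round(4))
cv2.imwrite('pics/w5.png',np.hstack([cv2.resize(a[60:100,200:240],None,fx=9,fy=9,interpolation=cv2.INTER_CUBIC),cv2.resize(a[220:260,185:225],None,fx=9,fy=9,interpolation=cv2.INTER_CUBIC)]))
cv2.imwrite('pics/w6.png',cv2.resize(a[85:295,280:370],None,fx=2.8,fy=2.8,interpolation=cv2.INTER_CUBIC))
E
```

```text
[ 297   97   20  184 2660] [305.72481203 185.04962406] [[296.2511901855469, 279.9427185058594], [300.0668029785156, 96.79305267333984], [316.1015319824219, 97.12710571289062], [312.2859191894531, 280.2767639160156]]
0.018 [[0.5863, -0.1037, 0.018], [0.5693, 0.0967, 0.018], [0.5842, 0.0982, 0.018], [0.6049, -0.1018, 0.018]]
ctr [ 0.5861 -0.0027  0.018 ]
0.022 [[0.5862, -0.1009, 0.022], [0.5695, 0.0966, 0.022], [0.5842, 0.0981, 0.022], [0.6046, -0.099, 0.022]]
ctr [ 0.5861 -0.0013  0.022 ]
```

View pics/w5.png

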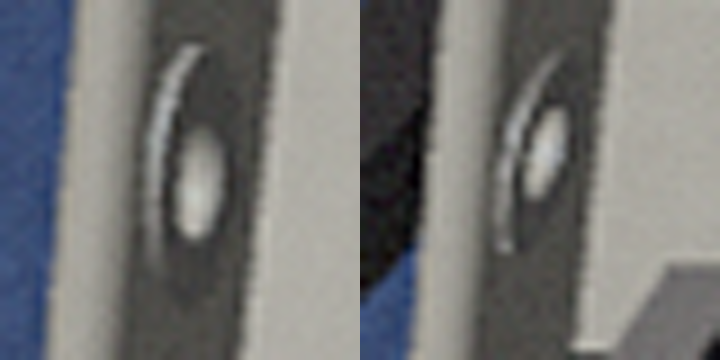

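View pics/w6.png

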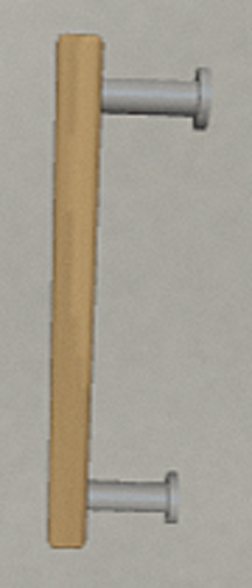

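```bash
python3 - <<'E'
from h import *
a,c,s=snap("wrist")
need([.585,-.0012,.03],5.2)
yaw=np.radians(-5.5);n=np.array([np.cos(yaw),np.sin(yaw),0]);m=np.array([.484,.0235,0])
for off in(0,.002,.004):
    A=plane(c,(221.8,80.1),m+n*off,n);B=plane(c,(205.5,236.5),m+n*off,n);print(off,A.round(4),B.round(4),((A+B)/2).round(4),np.linalg.norm(A-B).round(4))
E
```

```text
clk 8.95 pos [0.5924 0.0099 0.1511] yaw 6.58 q [-0.05  0.28  1.31 -0.    1.56 -0.16]
F [ 0.49  0.42 -0.55] M [-0.02 -0.01  0.02] open 0.997
shift mm tool [121.1 -10.2  -8.6] -> /50 [ 2.423 -0.203 -0.172]
rot deg [ 1.38 -0.03  0.  ] -> /5 [ 0.276 -0.006  0.001]
0 [0.4917 0.1032 0.0038] [ 0.4753 -0.0664  0.0064] [0.4835 0.0184 0.0051] 0.1704
0.002 [0.4937 0.103  0.01  ] [ 0.4777 -0.063   0.0125] [0.4857 0.02   0.0113] 0.1668
0.004 [0.4956 0.1027 0.0162] [ 0.48   -0.0597  0.0187] [0.4878 0.0215 0.0175] 0.1631
```

Emit:
{"api": "drive_tool", "payload": {"slide": [[0,-0.2,-0.17],[0.4,0,0],[0.4,0,0],[0.4,0,0],[0.4,0,0],[0.4,0,0],[0.3,0,0],[0,0,0],[0,0,0]], "delta_rot": [[0.27,0,0],[0,0,0],[0,0,0],[0,0,0],[0,0,0],[0,0,0],[0,0,0],[0,0,0],[0,0,0]], "jaw": [-1,-1,-1,-1,-1,-1,-1,-1,-1]}}

```text
clock: 9.85
position: [0.5816, -0.0068, 0.0364]
ee_rot: [-0.028, 0.705, 0.026, 0.709]
force: [-0.1, -0.5, 0.5]
opening: 0.997
```

```bash
python3 - <<'E'
from h import *
need([.585,-.0012,.004],5.2)
a,c,s=snap("wrist","pics/w7.png")
a,c,s=snap("side","pics/s7.png")
E
```

```text
clk 9.85 pos [ 0.5816 -0.0068  0.0364] yaw 4.39 q [-0.07  0.35  1.46 -0.    1.33 -0.15]
F [-0.08 -0.49  0.48] M [-0.01  0.03  0.01] open 0.997
shift mm tool [32.4  5.4  3.7] -> /50 [0.648 0.109 0.074]
rot deg [-0.81  0.32  0.17] -> /5 [-0.162  0.064  0.034]
```

View pics/w7.png

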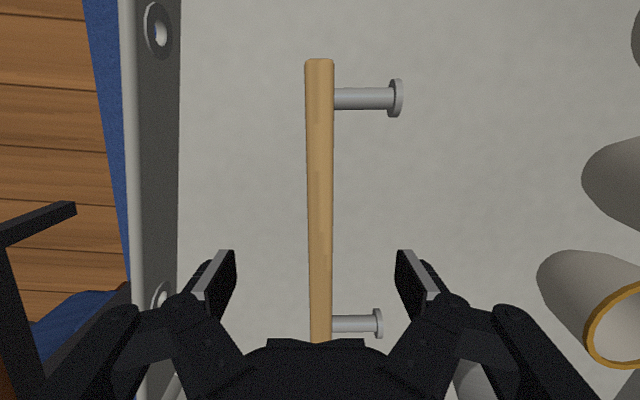

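View pics/s7.png

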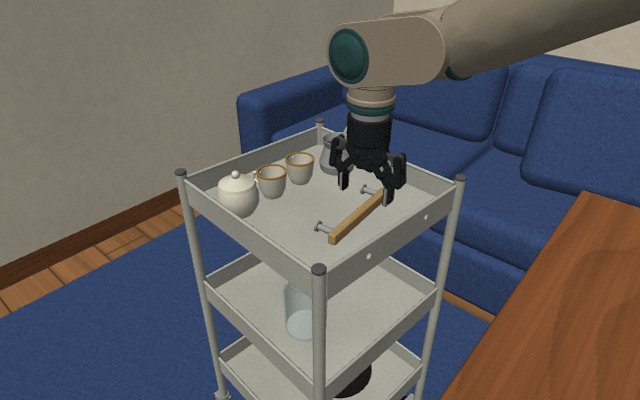

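The bar lies centred between the open fingers, with its left end at (319,59) and its feet at (397,98) and (379,323). Next I'll correct the offset, descend and close.

Emit:
{"api": "drive_tool", "payload": {"slide": [[0.2,0.11,0.07],[0.2,0,0],[0.15,0,0],[0.05,0,0],[0,0,0],[0,0,0]], "delta_rot": [[-0.16,0.06,0.03],[0,0,0],[0,0,0],[0,0,0],[0,0,0],[0,0,0]], "jaw": [-1,-1,-1,-1,-1,-1]}}

```text
clock: 10.55
position: [0.5865, -0.0002, 0.0058]
ee_rot: [-0.033, 0.705, 0.033, 0.708]
force: [0.2, 0.2, 0.4]
opening: 0.999
```

```bash
python3 - <<'E'
from h import *
need([.585,-.0012,.005],5.2)
a,c,s=snap("wrist","pics/w8.png")
E
```

```text
clk 10.55 pos [ 5.865e-01 -2.000e-04  5.800e-03] yaw 5.31 q [-0.06  0.41  1.46 -0.    1.28 -0.16]
F [0.18 0.23 0.38] M [-0.01 -0.04  0.  ] open 0.999
shift mm tool [ 0.8 -0.9 -1.6] -> /50 [ 0.016 -0.018 -0.031]
rot deg [0.11 0.21 0.04] -> /5 [0.021 0.041 0.008]
```

View pics/w8.png

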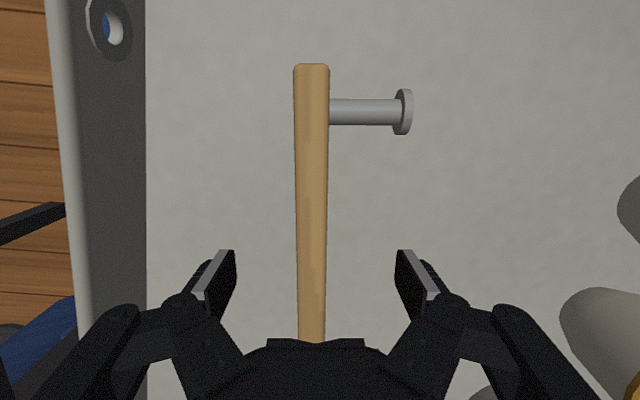

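Emit:
{"api": "drive_tool", "payload": {"slide": [[0.02,-0.02,-0.04],[0,0,0],[0,0,0],[0,0,0],[0,0,0],[0,0,0],[0,0,0],[0,0,0],[0,0,0],[0,0,0]], "delta_rot": [[0,0,0],[0,0,0],[0,0,0],[0,0,0],[0,0,0],[0,0,0],[0,0,0],[0,0,0],[0,0,0],[0,0,0]], "jaw": [-1,1,1,1,1,1,1,1,1,1]}}

```text
clock: 11.6
position: [0.5851, -0.0017, 0.0062]
ee_rot: [-0.033, 0.704, 0.032, 0.708]
force: [0.1, 0.6, 0.4]
opening: 0.172
```

```bash
python3 - <<'E'
from h import *
need([.585,-.0012,.005],5.2)
a,c,s=snap("wrist","pics/w9.png")
E
```

```text
clk 11.6 pos [ 0.5851 -0.0017  0.0062] yaw 5.29 q [-0.07  0.4   1.46 -0.    1.27 -0.16]
F [0.1  0.55 0.4 ] M [-0.02  0.01 -0.02] open 0.172
shift mm tool [ 1.2  0.5 -0.1] -> /50 [ 0.024  0.01  -0.002]
rot deg [0.09 0.33 0.06] -> /5 [0.018 0.066 0.012]
```

View pics/w9.png

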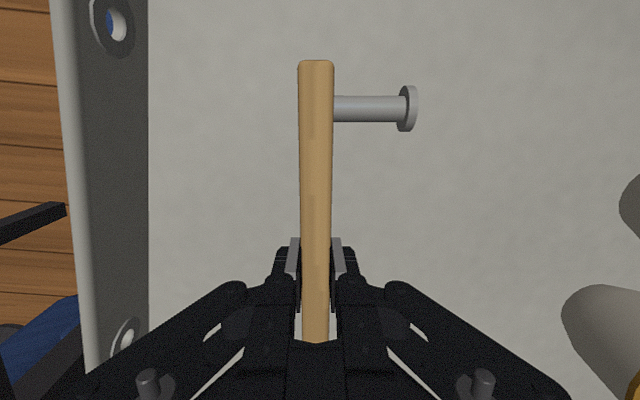

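```bash
python3 - <<'E'
from h import *
a,c,s=snap("wrist")
Rm=R.from_quat(s["ee_rot"]).as_matrix()
g=a[50:75,316].astype(int);
h=cv2.cvtColor(a,cv2.COLOR_BGR2HSV)
for u in(308,316,324): print([int(v) for v in h[52:72,u,1]])
for z in(.020,.022,.024):
  for uv in((316,60.5),(299.5,75),(333.5,75),(413.5,108)):
    X=plane_z(c,uv,z if uv[0]<400 else z-.011); print(z,uv,X.round(4),"tool mm",(1000*Rm.T@(X-s["position"])).round(1))
E
```

```text
[14, 14, 16, 18, 16, 13, 13, 17, 116, 115, 110, 114, 109, 109, 109, 110, 108, 115, 107, 110]
[15, 13, 16, 18, 16, 16, 9, 17, 109, 115, 110, 110, 111, 105, 109, 107, 110, 103, 110, 106]
[18, 16, 14, 14, 14, 16, 13, 21, 114, 115, 107, 104, 111, 103, 108, 111, 107, 109, 113, 112]
0.02 (316, 60.5) [0.5774 0.0972 0.02  ] tool mm [-13.9  99.2   1.6]
0.02 (299.5, 75) [0.5709 0.091  0.02  ] tool mm [-13.9  93.6  -5.5]
0.02 (333.5, 75) [0.5855 0.0923 0.02  ] tool mm [-13.8  93.6   9.1]
0.02 (413.5, 108) [0.6264 0.0824 0.009 ] tool mm [-2.6 79.9 48.9]
0.022 (316, 60.5) [0.5774 0.097  0.022 ] tool mm [-15.9  98.9   1.5]
0.022 (299.5, 75) [0.571  0.0908 0.022 ] tool mm [-15.9  93.4  -5.4]
0.022 (333.5, 75) [0.5853 0.0921 0.022 ] tool mm [-15.8  93.4   9. ]
0.022 (413.5, 108) [0.6257 0.0823 0.011 ] tool mm [-4.6 79.9 48.2]
0.024 (316, 60.5) [0.5775 0.0967 0.024 ] tool mm [-17.9  98.7   1.5]
0.024 (299.5, 75) [0.5711 0.0906 0.024 ] tool mm [-17.9  93.2  -5.3]
0.024 (333.5, 75) [0.5852 0.0919 0.024 ] tool mm [-17.8  93.2   8.8]
0.024 (413.5, 108) [0.625  0.0823 0.013 ] tool mm [-6.6 79.9 47.5]
```

Emit:
{"api": "drive_tool", "payload": {"slide": [[-0.1,0,0],[-0.3,0,0],[-0.3,0,0],[-0.3,0,0],[-0.3,0,0],[-0.3,0,0],[-0.2,0,0],[0,0,0],[0,0,0]], "delta_rot": [[0,0,0],[0,0,0],[0,0,0],[0,0,0],[0,0,0],[0,0,0],[0,0,0],[0,0,0],[0,0,0]], "jaw": [1,1,1,1,1,1,1,1,1]}}

```text
clock: 12.6
position: [0.5846, -0.0016, 0.1065]
ee_rot: [-0.033, 0.703, 0.032, 0.709]
force: [0.2, -0.2, -3.0]
opening: 0.17
```

```bash
python3 - <<'E'
from h import *
need([.42,.03,.1],-5.5)
a,c,s=snap("wrist","pics/w10.png")
a,c,s=snap("side","pics/s10.png")
E
```

```text
clk 12.6 pos [ 0.5846 -0.0016  0.1065] yaw 5.29 q [-0.07  0.28  1.39 -0.    1.46 -0.16]
F [ 0.17 -0.21 -2.96] M [ 0.02 -0.01  0.07] open 0.17
shift mm tool [   5.1   46.6 -161. ] -> /50 [ 0.102  0.932 -3.221]
rot deg [10.79  0.49  0.04] -> /5 [2.158 0.098 0.007]
```

View pics/w10.png

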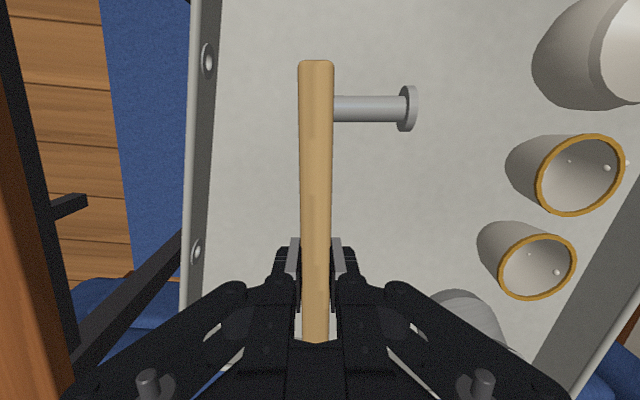

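View pics/s10.png

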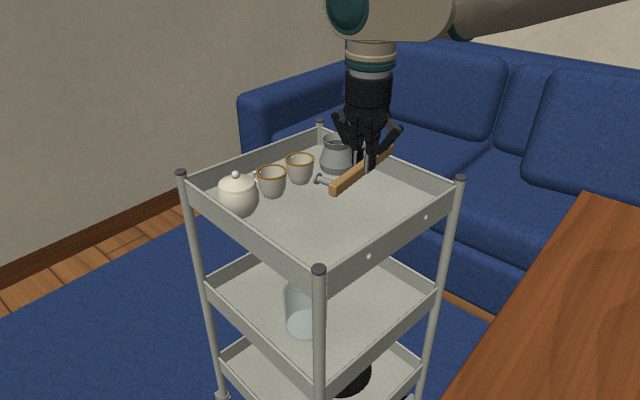

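Emit:
{"api": "drive_tool", "payload": {"slide": [[0,0.12,-0.43],[0,0.12,-0.43],[0,0.12,-0.43],[0,0.12,-0.43],[0,0.12,-0.43],[0,0.12,-0.43],[0,0.12,-0.43],[0,0.12,-0.43],[0,0,0],[0,0,0],[0,0,0],[0,0,0],[0,0,0]], "delta_rot": [[0,0,0],[0,0,0],[0,0,0],[0,0,0],[0,0,0],[0,0,0],[0,0,0],[0,0,0],[0.54,0,0],[0.54,0,0],[0.54,0,0],[0.54,0,0],[0,0,0]], "jaw": [1,1,1,1,1,1,1,1,1,1,1,1,1]}}

```text
clock: 14.0
position: [0.3949, 0.0317, 0.0937]
ee_rot: [0.036, 0.711, -0.037, 0.702]
force: [-0.0, 0.2, -1.8]
opening: 0.167
```

```bash
python3 - <<'E'
from h import *
need([.41,.0307,.0192],-5.5)
a,c,s=snap("wrist","pics/w11.png")
a,c,s=snap("top","pics/t11.png")
E
```

```text
clk 14.0 pos [0.3949 0.0317 0.0937] yaw -5.92 q [-0.01 -0.22  1.94 -0.    1.44  0.09]
F [-0.01  0.23 -1.8 ] M [ 0.03  0.03 -0.  ] open 0.167
shift mm tool [74.3  0.6 16. ] -> /50 [1.485 0.013 0.321]
rot deg [-0.42 -0.72  0.06] -> /5 [-0.083 -0.143  0.013]
```

View pics/w11.png

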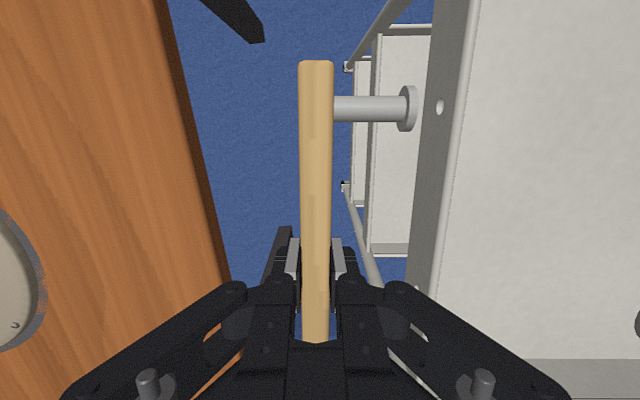

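View pics/t11.png

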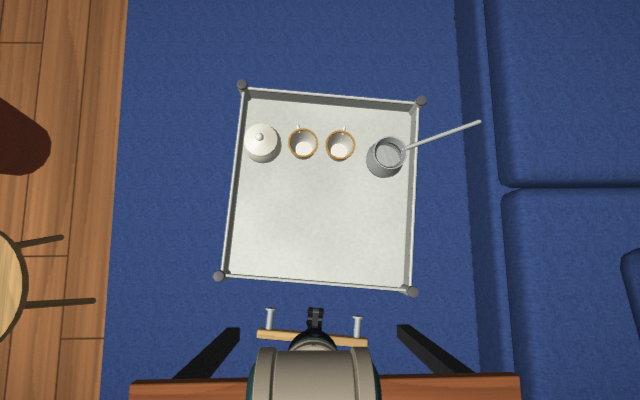

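Wrist view: the handle is outside the panel, its foot is at (407,108), and the left hole is visible at (440,107). I'll descend now.

Emit:
{"api": "drive_tool", "payload": {"slide": [[0,0,0],[0.3,0,0],[0.3,0,0],[0.3,0,0],[0.3,0,0],[0.2,0,0],[0,0,0],[0,0,0]], "delta_rot": [[-0.08,-0.21,0],[0,0,0],[0,0,0],[0,0,0],[0,0,0],[0,0,0],[0,0,0],[0,0,0]], "jaw": [1,1,1,1,1,1,1,1]}}

```text
clock: 14.9
position: [0.3959, 0.0316, 0.0217]
ee_rot: [0.03, 0.702, -0.031, 0.711]
force: [0.3, -1.1, -2.1]
opening: 0.172
```

```bash
python3 - <<'E'
from h import *
need([.41,.0307,.0192],-5.5)
a,c,s=snap("wrist","pics/w12.png")
a,c,s=snap("side","pics/s12.png")
E
```

```text
clk 14.9 pos [0.3959 0.0316 0.0217] yaw -4.95 q [-0.01 -0.13  2.02 -0.    1.24  0.08]
F [ 0.28 -1.12 -2.13] M [0.03 0.03 0.01] open 0.172
shift mm tool [ 2.7  0.3 14.1] -> /50 [0.054 0.007 0.281]
rot deg [0.55 0.72 0.06] -> /5 [0.11  0.145 0.013]
```

View pics/w12.png

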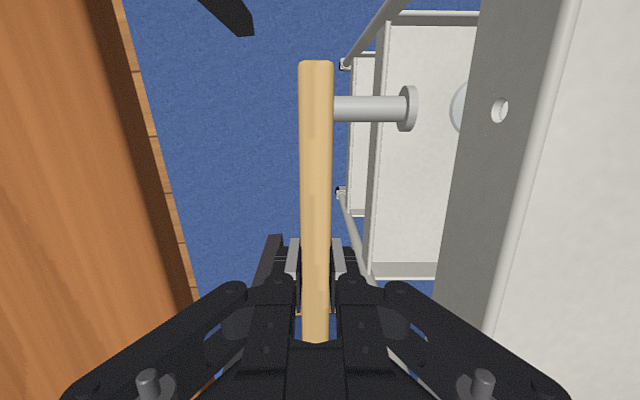

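View pics/s12.png

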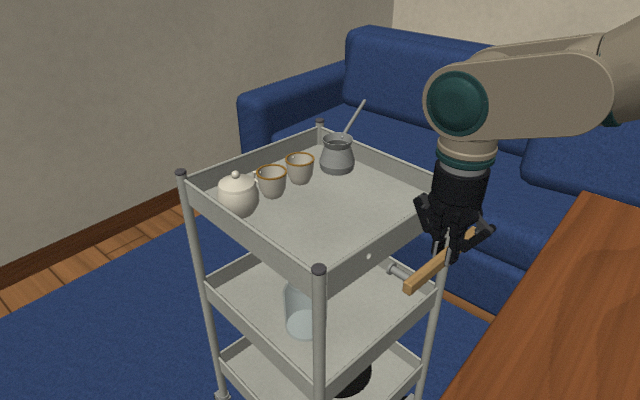

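```bash
python3 - <<'E'
from h import *
a,c,s=snap("wrist")
cv2.imwrite('pics/w13.png',cv2.resize(a[75:145,380:530],None,fx=5,fy=5,interpolation=cv2.INTER_CUBIC))
g=cv2.cvtColor(a,cv2.COLOR_BGR2GRAY)
for v in(20,160,250,300):
    print(v,[int(x) for x in g[v,480:580:2]])
E
```

```text
20 [118, 114, 121, 117, 116, 118, 117, 116, 116, 117, 116, 118, 113, 117, 121, 116, 118, 116, 115, 115, 116, 117, 115, 114, 114, 119, 117, 120, 116, 118, 114, 115, 114, 115, 115, 111, 113, 108, 138, 156, 169, 179, 188, 200, 201, 196, 193, 180, 202, 198]
160 [120, 121, 118, 115, 119, 114, 115, 117, 117, 117, 119, 116, 115, 122, 120, 122, 119, 123, 119, 117, 119, 139, 161, 176, 189, 192, 198, 197, 193, 183, 206, 204, 206, 204, 203, 205, 205, 205, 205, 203, 203, 202, 199, 201, 200, 201, 201, 202, 203, 203]
250 [115, 123, 119, 119, 116, 118, 114, 118, 117, 120, 147, 164, 181, 190, 196, 200, 196, 184, 205, 202, 202, 201, 201, 199, 201, 202, 202, 201, 202, 201, 200, 199, 199, 199, 198, 200, 201, 200, 200, 200, 199, 198, 199, 198, 200, 201, 202, 200, 199, 200]
300 [114, 116, 114, 115, 140, 169, 181, 189, 198, 197, 192, 195, 203, 202, 202, 201, 203, 201, 201, 200, 201, 202, 202, 202, 200, 199, 202, 202, 202, 199, 202, 201, 199, 200, 200, 201, 200, 202, 200, 203, 201, 198, 198, 198, 199, 200, 199, 200, 198, 201]
```

View pics/w13.png

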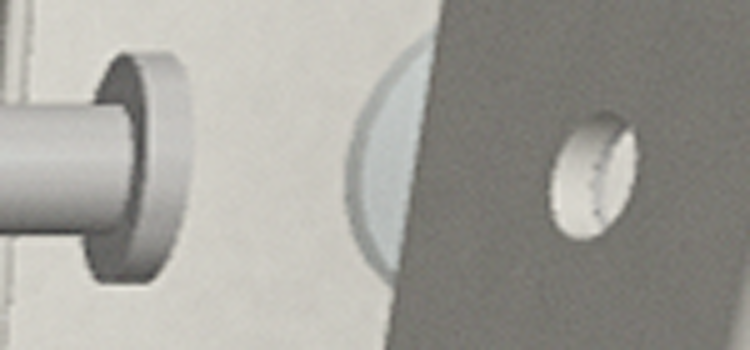

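```bash
python3 - <<'E'
from h import *
a,c,s=snap("wrist")
Rm=R.from_quat(s["ee_rot"]).as_matrix(); K=c[0]
ct=(K,Rm.T@c[1],Rm.T@(c[2]-s["position"]))  # camera in tool frame
n=np.array([1.,0,0])
for X in(-.008,-.005,-.002):
    F=plane(ct,(411,108.2),n*X,n);H=plane(ct,(498.4,109.8),n*X,n); print(X,(1e3*F).round(1),(1e3*H).round(1))
# bar end for height check
for Hh in (.042,.046,.050):
  P=[plane_z(c,uv,Hh) for uv in((554.5,20),(521,160),(499,250),(487,300))]
  d=P[0]-P[-1];print(Hh,[p.round(4).tolist() for p in P],"yaw",np.degrees(np.arctan2(-d[0],d[1])))
need([.41,.0307,.0192],-5.5)
# side ray height of hole vs foot
E
```

```text
-0.008 [-8.  80.1 45.8] [-8.  79.3 86.6]
-0.005 [-5.  80.  46.7] [-5.  79.3 88.5]
-0.002 [-2.  80.  47.7] [-2.  79.2 90.4]
0.042 [[0.5003, 0.1361, 0.042], [0.4954, 0.081, 0.042], [0.491, 0.0351, 0.042], [0.4883, 0.0047, 0.042]] yaw -5.237075682314386
0.046 [[0.4971, 0.1354, 0.046], [0.4923, 0.082, 0.046], [0.4881, 0.0376, 0.046], [0.4855, 0.0082, 0.046]] yaw -5.237075682314397
0.05 [[0.4939, 0.1346, 0.05], [0.4893, 0.083, 0.05], [0.4853, 0.0401, 0.05], [0.4827, 0.0117, 0.05]] yaw -5.237075682314408
clk 15.1 pos [0.3963 0.0316 0.0221] yaw -4.96 q [-0.01 -0.13  2.02 -0.    1.24  0.08]
F [-0.65  0.08 -2.12] M [0.06 0.05 0.05] open 0.172
shift mm tool [ 3.1  0.3 13.7] -> /50 [0.062 0.006 0.274]
rot deg [0.54 0.78 0.06] -> /5 [0.107 0.156 0.011]
```

Emit:
{"api": "drive_tool", "payload": {"slide": [[0.06,0,0],[0,0,0.2],[0,0,0.2],[0,0,0.2],[0,0,0],[0,0,0]], "delta_rot": [[0.09,0.09,0],[0,0,0],[0,0,0],[0,0,0],[0,0,0],[0,0,0]], "jaw": [1,1,1,1,1,1]}}

```text
clock: 15.7
position: [0.4307, 0.0283, 0.0203]
ee_rot: [0.033, 0.703, -0.034, 0.709]
force: [0.0, 0.2, -2.7]
opening: 0.169
```

```bash
python3 - <<'E'
from h import *
need([.438,.0275,.0192],-5.4)
a,c,s=snap("wrist")
cv2.imwrite('pics/w14.png',cv2.resize(a[75:145,380:530],None,fx=5,fy=5,interpolation=cv2.INTER_CUBIC))
a,c,s=snap("side")
cv2.imwrite('pics/s14.png',cv2.resize(a[180:300,330:490],None,fx=4.8,fy=4.8,interpolation=cv2.INTER_CUBIC))
E
```

```text
clk 15.7 pos [0.4307 0.0283 0.0203] yaw -5.46 q [-0.02 -0.03  1.92 -0.    1.24  0.08]
F [ 0.01  0.2  -2.71] M [ 0.03  0.07 -0.03] open 0.169
shift mm tool [ 1.2 -0.1  7.3] -> /50 [ 0.024 -0.003  0.146]
rot deg [-0.06  0.48  0.04] -> /5 [-0.012  0.097  0.008]
```

View pics/w14.png

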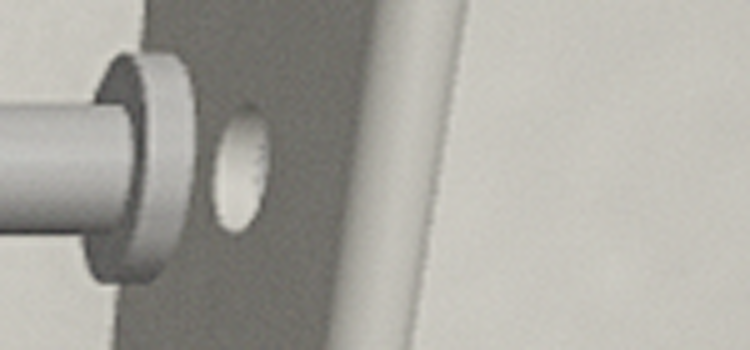

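View pics/s14.png

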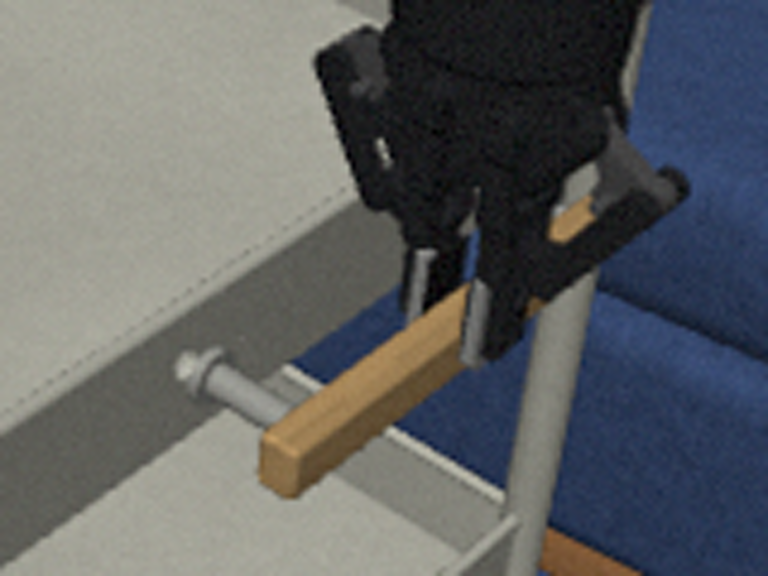

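```bash
python3 - <<'E'
from h import *
a,c,s=snap("side")
Rm=R.from_quat(s["ee_rot"]).as_matrix()
for yo in(0,.012):
  for uv in((330+380/4.8,180+210/4.8),(330+365/4.8,180+200/4.8),(330+320/4.8,180+65/4.8),(330+190/4.8,180+368/4.8)):
    X=plane(c,uv,s["position"]+Rm[:,1]*(yo if uv[1]<250 else .08),Rm[:,1]);print(yo,np.round(uv),X.round(4),(1e3*Rm.T@(X-s["position"])).round(1))
E
```

```text
0 [409. 224.] [0.4657 0.025  0.0565] [-35.8  -0.   35.7]
0 [406. 222.] [0.4722 0.0244 0.0574] [-36.7   0.   42.3]
0 [397. 194.] [0.497  0.0221 0.1017] [-80.8   0.   67.5]
0 [370. 257.] [0.4883 0.1032 0.0231] [-2.3 80.  50.5]
0.012 [409. 224.] [0.4593 0.0377 0.0666] [-45.9  12.   28.2]
0.012 [406. 222.] [0.4657 0.0371 0.0674] [-46.7  12.   34.6]
0.012 [397. 194.] [0.4898 0.0348 0.1107] [-89.8  12.   59.3]
0.012 [370. 257.] [0.4883 0.1032 0.0231] [-2.3 80.  50.5]
```

Feet and holes line up, with about 8 mm of gap left. I'll approach gently.

Emit:
{"api": "drive_tool", "payload": {"slide": [[0.02,0,0.05],[0,0,0.04],[0,0,0.02],[0,0,0]], "delta_rot": [[0,0.02,0],[0,0,0],[0,0,0],[0,0,0]], "jaw": [1,1,1,1]}}

```text
clock: 16.25
position: [0.4358, 0.0279, 0.0194]
ee_rot: [0.033, 0.704, -0.034, 0.709]
force: [-0.8, -1.0, -1.8]
opening: 0.173
```

```bash
python3 - <<'E'
from h import *
need([.438,.0275,.0192],-5.4)
a,c,s=snap("wrist")
cv2.imwrite('pics/w15.png',cv2.resize(a[75:145,380:530],None,fx=5,fy=5,interpolation=cv2.INTER_CUBIC))
E
```

```text
clk 16.25 pos [0.4358 0.0279 0.0194] yaw -5.44 q [-0.02 -0.01  1.9  -0.    1.24  0.08]
F [-0.82 -1.01 -1.78] M [ 0.01  0.05 -0.01] open 0.173
shift mm tool [ 0.2 -0.2  2.2] -> /50 [ 0.004 -0.004  0.045]
rot deg [-0.04  0.39  0.04] -> /5 [-0.009  0.078  0.008]
```

View pics/w15.png

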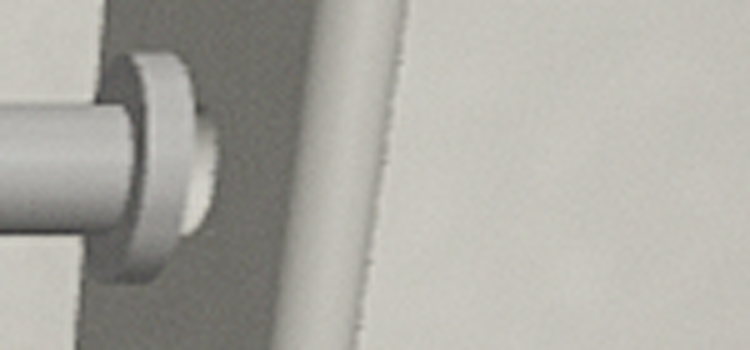

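Emit:
{"api": "drive_tool", "payload": {"slide": [[0,0,0.02],[0,0,0.02],[0,0,0]], "delta_rot": [[0,0,0],[0,0,0],[0,0,0]], "jaw": [1,1,1]}}

```text
clock: 16.6
position: [0.4378, 0.0277, 0.0194]
ee_rot: [0.033, 0.704, -0.034, 0.709]
force: [0.2, 0.1, -2.6]
opening: 0.164
```

Emit:
{"api": "drive_tool", "payload": {"slide": [[0,0,0.02],[0,0,0]], "delta_rot": [[0,0,0],[0,0,0]], "jaw": [1,1]}}

```text
clock: 16.8
position: [0.4389, 0.0276, 0.0194]
ee_rot: [0.033, 0.704, -0.034, 0.709]
force: [0.3, 0.4, -2.3]
opening: 0.165
```

Emit:
{"api": "drive_tool", "payload": {"slide": [[0,0,0.015],[0,0,0]], "delta_rot": [[0,0,0],[0,0,0]], "jaw": [1,1]}}

```text
clock: 17.0
position: [0.4396, 0.0275, 0.0194]
ee_rot: [0.033, 0.704, -0.034, 0.709]
force: [-0.4, 0.8, -2.2]
opening: 0.167
```

```bash
python3 - <<'E'
from h import *
need([.438,.0275,.0192],-5.4)
a,c,s=snap("wrist")
cv2.imwrite('pics/w16.png',cv2.resize(a[75:145,380:530],None,fx=5,fy=5,interpolation=cv2.INTER_CUBIC))
E
```

```text
clk 17.0 pos [0.4396 0.0275 0.0194] yaw -5.44 q [-0.02  0.    1.89 -0.    1.24  0.07]
F [-0.45  0.78 -2.19] M [-0.01  0.02 -0.02] open 0.167
shift mm tool [ 0.2 -0.2 -1.6] -> /50 [ 0.003 -0.004 -0.031]
rot deg [-0.04  0.37  0.04] -> /5 [-0.008  0.074  0.008]
```

View pics/w16.png

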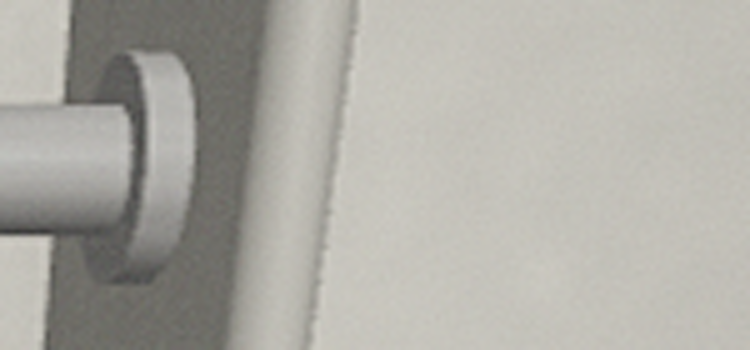

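Emit:
{"api": "drive_tool", "payload": {"slide": [[0,0,0.015],[0,0,0]], "delta_rot": [[0,0,0],[0,0,0]], "jaw": [1,1]}}

```text
clock: 17.25
position: [0.4399, 0.0275, 0.0192]
ee_rot: [0.033, 0.704, -0.034, 0.708]
force: [-1.2, -0.2, -1.1]
opening: 0.167
```

Emit:
{"api": "drive_tool", "payload": {"slide": [[0,0,0.01],[0,0,0]], "delta_rot": [[0,0,0],[0,0,0]], "jaw": [1,1]}}

```text
clock: 17.45
position: [0.4401, 0.0274, 0.0191]
ee_rot: [0.033, 0.705, -0.034, 0.708]
force: [-1.7, 0.5, -1.7]
opening: 0.172
```

First contact. Before pressing I'll check the centring in the side view against the earlier hole pixels.

```bash
python3 - <<'E'
from h import *
need([.438,.0275,.0192],-5.4)
a,c,s=snap("side","pics/s17.png")
b=cv2.imread('pics/side0.png')
f=lambda im:cv2.resize(im[235:280,345:395],None,fx=8,fy=8,interpolation=cv2.INTER_CUBIC)
A=f(a);B=f(b)
for im in(A,B):
    p=(int((368.5+.5-345)*8),int((255.7+.5-235)*8)); cv2.drawMarker(im,p,(0,0,255),cv2.MARKER_CROSS,30,1)
cv2.imwrite('pics/s18.png',np.hstack([A,B]))
Rm=R.from_quat(s["ee_rot"]).as_matrix()
for X in(-.0048,):
  for y,z in((79.5,45),(79.5,41),(79.5,46.5)):
    print(y,z,proj(c,s["position"]+Rm@np.array([X,y/1e3,z/1e3])))
E
```

```text
clk 17.45 pos [0.4401 0.0274 0.0191] yaw -5.41 q [-0.02  0.01  1.89 -0.    1.24  0.07]
F [-1.73  0.5  -1.7 ] M [0.02 0.24 0.07] open 0.172
shift mm tool [-0.1 -0.1 -2.1] -> /50 [-0.003 -0.002 -0.042]
rot deg [-0.01  0.25  0.06] -> /5 [-0.002  0.05   0.012]
79.5 45 [367.88059343 254.91042714]
79.5 41 [369.74802398 256.07263511]
79.5 46.5 [367.18353835 254.47661022]
```

View pics/s18.png

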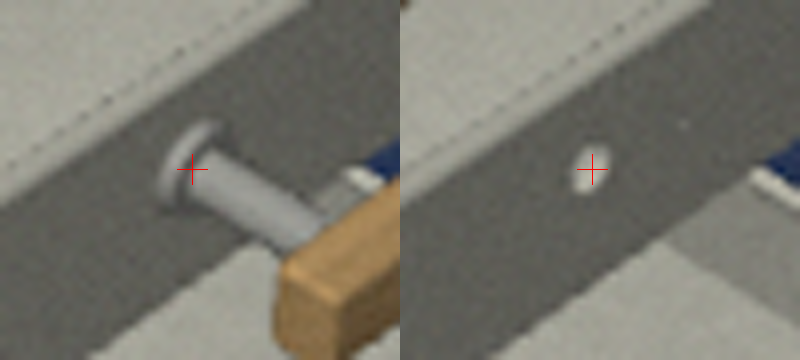

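```bash
python3 - <<'E'
from h import *
ims=[robot.capture("side")["color"].astype(float) for _ in range(4)]
a=np.mean(ims,0); c=robot.capture("side")
np.save('s19.npy',a)
A=cv2.resize(np.clip((a[246:266,355:385]-50)*1.6,0,255).astype('uint8'),None,fx=25,fy=25,interpolation=cv2.INTER_CUBIC)
p=(int((368.5+.5-355)*25),int((255.7+.5-246)*25)); cv2.drawMarker(A,p,(0,0,255),cv2.MARKER_CROSS,40,1)
# draw ellipse of 21 mm disc on panel plane about hole for reading scale
cam=(c["camera_matrix"],)+campose(c); yaw=np.radians(-5.4); n=np.array([np.cos(yaw),np.sin(yaw),0]); y=np.array([-n[1],n[0],0])
H=plane(cam,(368.5,255.7),np.array([.4848,.0232,0]),n);print(H)
for k,v in(("y",y),("z",np.array([0,0,1.])),("x",n)): print(k,(proj(cam,H+v*.001)-proj(cam,H)).round(3))
cv2.imwrite('pics/s20.png',A)
E
```

```text
[0.49212566 0.10069734 0.02141658]
y [-0.404  0.277]
z [ 0.035 -0.474]
x [-0.464 -0.287]
```

View pics/s20.png

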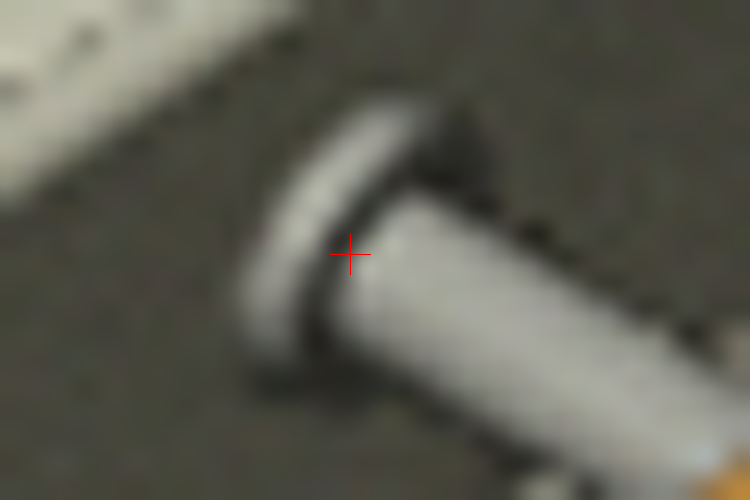

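```bash
python3 - <<'E'
from h import *
L=[cv2.imread(f'pics/{n}.png').astype(float) for n in('side0','s7','s10','s12')]
a=np.mean(L,0)
f=lambda a,u0:cv2.resize(np.clip((a[246:266,u0:u0+15]-50)*1.6,0,255).astype('uint8'),None,fx=25,fy=25,interpolation=cv2.INTER_CUBIC)
b=np.load('s19.npy')
cv2.imwrite('pics/s21.png',np.hstack([f(a,361),f(b,361)]))
g=cv2.cvtColor(a.astype(np.float32),cv2.COLOR_BGR2GRAY)
print(g[250:263,362:376].round().astype(int))
w=np.clip(g[248:264,360:378]-100,0,60);vv,uu=np.mgrid[248:264,360:378];print((w*uu).sum()/w.sum(),(w*vv).sum()/w.sum(),w.sum()/60)
E
```

```text
[[ 95  91  94  93  94  92  94  92  93  92  94  92  93  92]
 [ 92  94  92  93  93  94  93  94  91  92  93  94  91  91]
 [ 91  94  94  92  95  93  90  89  90  92  94  94  91  93]
 [ 92  92  93  92  93  98 127 123 119  95  91  91  92  93]
 [ 94  94  92  92  94 122 159 154 144 105  90  90  90  95]
 [ 95  92  91  90 105 151 164 176 160 103  90  92  93  93]
 [ 94  91  95  95 120 160 176 180 150  91  92  93  92  92]
 [ 93  94  94  88 112 168 182 175 115  87  91  93  93  94]
 [ 95  94  93  92 110 160 162 122  93  91  93  93  94  93]
 [ 94  94  93  92  92 105 106  92  92  92  91  92  92  93]
 [ 94  92  92  93  91  92  92  92  90  93  94  93  93  92]
 [ 94  93  93  90  92  93  93  93  92  93  94  93  93  94]
 [ 93  94  94  95  93  94  93  93  94  96  92  95  90  92]]
366.70594200192573 254.18676689837906 23.593555
```

View pics/s21.png

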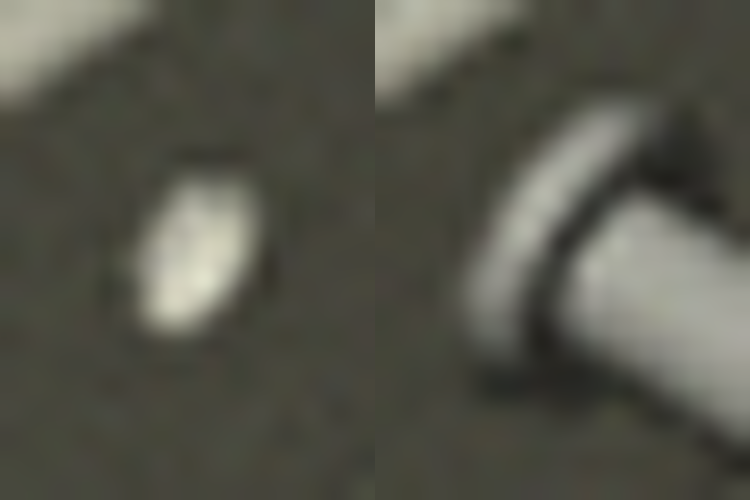

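Foot outline compared with the hole ellipse: its left edge matches, but its top sits about 0.5 px high, so the foot is roughly 1.2 mm above the hole. I'll back off, lower it 1.2 mm and touch again.

Emit:
{"api": "drive_tool", "payload": {"slide": [[0,0,-0.04],[0.024,0,0],[0,0,0],[0,0,0.02],[0,0,0]], "delta_rot": [[0,0,0],[0,0,0],[0,0,0],[0,0,0],[0,0,0]], "jaw": [1,1,1,1,1]}}

```text
clock: 18.25
position: [0.4398, 0.0275, 0.0181]
ee_rot: [0.033, 0.704, -0.034, 0.709]
force: [-0.6, -0.5, -1.2]
opening: 0.168
```

```bash
python3 - <<'E'
from h import *
need([.438,.0275,.018],-5.4)
E
```

```text
clk 18.25 pos [0.4398 0.0275 0.0181] yaw -5.44 q [-0.02  0.01  1.89 -0.    1.24  0.07]
F [-0.65 -0.48 -1.22] M [-0.02  0.13  0.09] open 0.168
shift mm tool [ 0.  -0.2 -1.8] -> /50 [ 0.001 -0.003 -0.035]
rot deg [-0.04  0.38  0.05] -> /5 [-0.008  0.076  0.01 ]
```

Emit:
{"api": "drive_tool", "payload": {"slide": [[0,0,0.02]], "delta_rot": [[0,0,0]], "jaw": [1]}}

```text
clock: 18.35
position: [0.4405, 0.0273, 0.0179]
ee_rot: [0.033, 0.704, -0.034, 0.708]
force: [-3.8, 0.0, -1.2]
opening: 0.17
```

Emit:
{"api": "drive_tool", "payload": {"slide": [[0,0,0.02]], "delta_rot": [[0,0,0]], "jaw": [1]}}

```text
clock: 18.45
position: [0.4409, 0.0273, 0.0178]
ee_rot: [0.033, 0.705, -0.034, 0.708]
force: [-5.7, 0.3, 0.6]
opening: 0.166
```

Emit:
{"api": "drive_tool", "payload": {"slide": [[0,0,0]], "delta_rot": [[0,0,0]], "jaw": [1]}}

```text
clock: 18.55
position: [0.4406, 0.0273, 0.0176]
ee_rot: [0.033, 0.705, -0.034, 0.707]
force: [-3.4, -0.1, -1.3]
opening: 0.17
```

Emit:
{"api": "drive_tool", "payload": {"slide": [[0,0,0.02],[0,0,0.02]], "delta_rot": [[0,0,0],[0,0,0]], "jaw": [1,1]}}

```text
clock: 18.75
position: [0.4414, 0.0273, 0.0173]
ee_rot: [0.033, 0.707, -0.034, 0.706]
force: [-7.1, 1.8, 2.4]
opening: 0.167
```

```bash
python3 - <<'E'
from h import *
for i in range(4):
    need([.438,.0275,.018],-5.4); robot.capture("top")
E
```

```text
clk 18.75 pos [0.4414 0.0273 0.0173] yaw -5.4 q [-0.02  0.02  1.88 -0.    1.24  0.07]
F [-7.08  1.78  2.39] M [0.06 1.14 0.11] open 0.167
shift mm tool [-0.7 -0.1 -3.4] -> /50 [-0.015 -0.002 -0.068]
rot deg [-0.   -0.04  0.07] -> /5 [-0.001 -0.008  0.014]
clk 18.8 pos [0.4414 0.0273 0.0172] yaw -5.4 q [-0.02  0.02  1.88 -0.    1.24  0.07]
F [-7.77  0.59  1.09] M [0.1  1.08 0.15] open 0.169
shift mm tool [-0.8 -0.1 -3.4] -> /50 [-0.016 -0.002 -0.067]
rot deg [-0.   -0.06  0.07] -> /5 [-0.001 -0.011  0.015]
clk 18.85 pos [0.4413 0.0273 0.0172] yaw -5.4 q [-0.02  0.02  1.88 -0.    1.24  0.07]
F [-8.53  0.62  1.69] M [0.1  1.09 0.08] open 0.17
shift mm tool [-0.8 -0.1 -3.3] -> /50 [-0.016 -0.003 -0.067]
rot deg [ 0.   -0.05  0.07] -> /5 [ 0.    -0.011  0.015]
clk 18.9 pos [0.4413 0.0273 0.0172] yaw -5.4 q [-0.02  0.02  1.88 -0.    1.24  0.07]
F [-7.45  0.45  1.88] M [0.08 1.09 0.14] open 0.17
shift mm tool [-0.8 -0.1 -3.3] -> /50 [-0.016 -0.002 -0.067]
rot deg [-0.   -0.05  0.07] -> /5 [-0.001 -0.01   0.014]
```

Emit:
{"api": "drive_tool", "payload": {"slide": [[-0.015,0,0.02],[-0.01,0,0.02]], "delta_rot": [[0,-0.08,0],[0,-0.06,0]], "jaw": [1,1]}}

```text
clock: 19.15
position: [0.4411, 0.0273, 0.0171]
ee_rot: [0.033, 0.704, -0.034, 0.708]
force: [-6.6, 0.9, -1.1]
opening: 0.166
```

```bash
python3 - <<'E'
from h import *
for i in range(3):
    need([.438,.0275,.018],-5.4); robot.capture("top")
E
```

```text
clk 19.15 pos [0.4411 0.0273 0.0171] yaw -5.39 q [-0.02  0.01  1.89 -0.    1.23  0.07]
F [-6.57  0.93 -1.12] M [0.12 1.08 0.09] open 0.166
shift mm tool [-1.  -0.1 -3.1] -> /50 [-0.019 -0.002 -0.061]
rot deg [0.01 0.31 0.09] -> /5 [0.002 0.061 0.017]
clk 19.2 pos [0.4411 0.0273 0.0171] yaw -5.39 q [-0.02  0.01  1.89 -0.    1.23  0.07]
F [-5.73 -0.2  -1.67] M [0.11 1.05 0.15] open 0.172
shift mm tool [-0.9 -0.1 -3.1] -> /50 [-0.019 -0.003 -0.062]
rot deg [0.01 0.32 0.09] -> /5 [0.003 0.064 0.017]
clk 19.25 pos [0.4411 0.0273 0.0171] yaw -5.39 q [-0.02  0.01  1.89 -0.    1.23  0.07]
F [-6.72  0.27 -1.27] M [0.1  0.93 0.13] open 0.168
shift mm tool [-0.9 -0.1 -3.1] -> /50 [-0.019 -0.003 -0.061]
rot deg [0.01 0.31 0.09] -> /5 [0.002 0.062 0.017]
```

```bash
cat > chk.py <<'E'
from h import *
import sys
b=np.mean([robot.capture("side")["color"].astype(float) for _ in range(2)],0)
L=[cv2.imread(f'pics/{n}.png').astype(float) for n in('side0','s7','s10','s12')]
a=np.mean(L,0)
f=lambda a,u0:cv2.resize(np.clip((a[246:266,u0:u0+15]-50)*1.6,0,255).astype('uint8'),None,fx=25,fy=25,interpolation=cv2.INTER_CUBIC)
o=[f(a,361),f(b,361)]
for im in o: cv2.ellipse(im,(196,253),(2,2),0,0,360,(0,0,255),-1)
# reference outline of 21 mm circle about the hole: axes vectors y,z in zoom px
t=np.linspace(0,2*np.pi,80); P=np.c_[196+25*10.5*(-.404*np.cos(t)+.035*np.sin(t)),253+25*10.5*(.277*np.cos(t)-.474*np.sin(t))].astype(int)
cv2.polylines(o[1],[P],True,(0,255,255),1)
cv2.imwrite(sys.argv[1],np.hstack(o))
w=robot.capture("wrist")["color"]; cv2.imwrite(sys.argv[2],w)
E
python3 chk.py pics/s22.png pics/w22.png
```

```text
(no output)
```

View pics/s22.png

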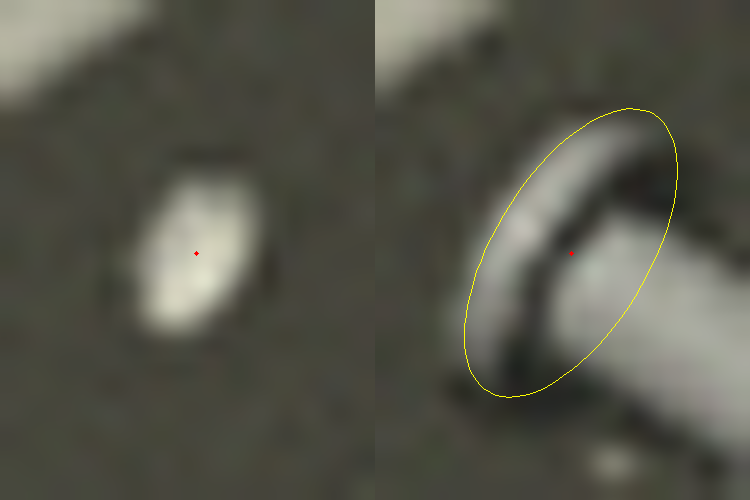

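View pics/w22.png

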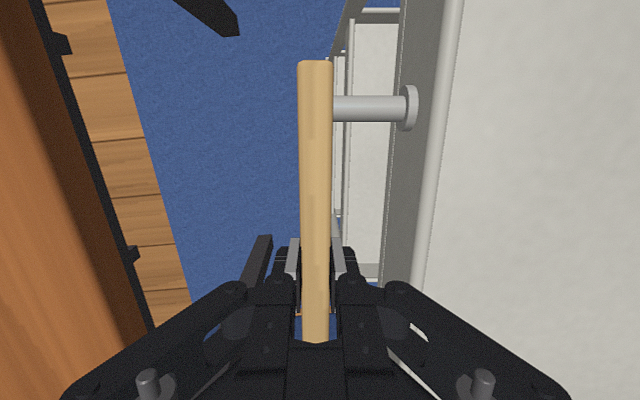

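Relative to the hole, with the panel pushed in about 1.3 mm, the foot now sits about 0.8 mm low. I'll unload, raise it, and press again in one stroke instead of ratcheting.

Emit:
{"api": "drive_tool", "payload": {"slide": [[0,0,-0.06],[-0.022,0,0],[0,0,0]], "delta_rot": [[0,0,0],[0,0,0],[0,0,0]], "jaw": [1,1,1]}}

```text
clock: 19.75
position: [0.4392, 0.0276, 0.0185]
ee_rot: [0.033, 0.703, -0.034, 0.709]
force: [-0.4, -0.3, -2.3]
opening: 0.168
```

```bash
python3 - <<'E'
from h import *
need([.442,.0272,.0182],-5.4)
E
```

```text
clk 19.75 pos [0.4392 0.0276 0.0185] yaw -5.42 q [-0.02  0.    1.9  -0.    1.23  0.08]
F [-0.36 -0.3  -2.31] M [ 0.03 -0.02 -0.03] open 0.168
shift mm tool [ 0.4 -0.1  2.8] -> /50 [ 0.007 -0.002  0.057]
rot deg [-0.02  0.5   0.07] -> /5 [-0.004  0.1    0.014]
```

Emit:
{"api": "drive_tool", "payload": {"slide": [[0,0,0.06]], "delta_rot": [[0,0,0]], "jaw": [1]}}

```text
clock: 19.85
position: [0.4416, 0.0273, 0.0185]
ee_rot: [0.033, 0.704, -0.034, 0.709]
force: [-9.7, -0.8, 0.5]
opening: 0.167
```

```bash
python3 chk.py pics/s23.png pics/w23.png; python3 - <<'E'
from h import *
for i in range(5):
    s=robot.sense();print(s["clock"],s["position"].round(4),s["force"].round(1)); robot.capture("top")
need([.442,.0272,.0182],-5.4)
E
```

```text
20.0 [0.4413 0.0274 0.0183] [-7.1  0.4  1.8]
20.05 [0.4413 0.0274 0.0183] [-7.4  0.2  1.7]
20.1 [0.4412 0.0273 0.0182] [-7.2 -0.2  1. ]
20.15 [0.4413 0.0273 0.0183] [-7.2  0.1  1.4]
20.2 [0.4412 0.0274 0.0183] [-7.3  0.9  1.3]
clk 20.25 pos [0.4412 0.0273 0.0183] yaw -5.4 q [-0.02  0.01  1.89 -0.    1.24  0.07]
F [-6.63  0.59  0.57] M [0.08 1.08 0.15] open 0.164
shift mm tool [ 0.1 -0.1  0.8] -> /50 [ 0.001 -0.001  0.015]
rot deg [-0.    0.33  0.08] -> /5 [-0.001  0.066  0.017]
```

View pics/s23.png

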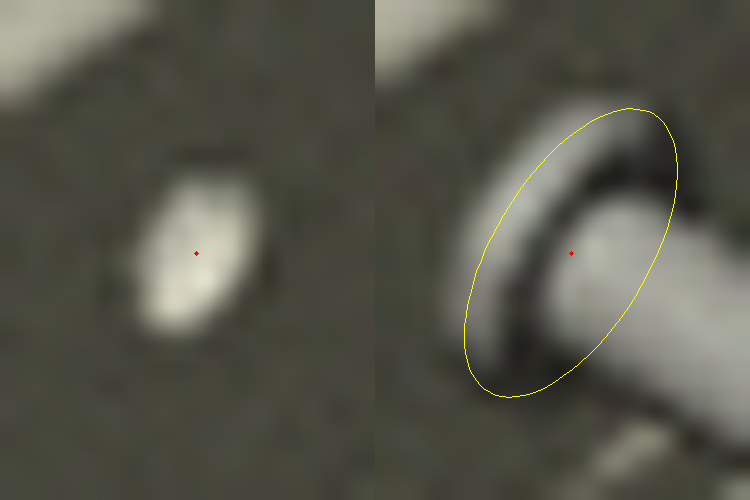

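Centred to within about 0.2 px, with the pitch the same as at the grasp. The force is 7.2 N and steady; one more row should bring it to about 10 N.

Emit:
{"api": "drive_tool", "payload": {"slide": [[-0.005,0,0.04]], "delta_rot": [[0,-0.045,0]], "jaw": [1]}}

```text
clock: 20.35
position: [0.442, 0.0273, 0.0182]
ee_rot: [0.033, 0.704, -0.034, 0.708]
force: [-10.2, 1.4, 3.4]
opening: 0.171
```

```bash
python3 chk.py pics/s24.png pics/w24.png; python3 - <<'E'
from h import *
F=[]
for i in range(12):
    s=robot.sense();F.append(s["force"]); robot.capture("top")
F=np.array(F);print(F.mean(0).round(2),F.std(0).round(2))
need([.442,.0272,.0182],-5.4)
E
```

```text
[-9.44  0.66  2.92] [0.5  0.41 0.41]
clk 21.1 pos [0.4418 0.0273 0.0181] yaw -5.39 q [-0.02  0.01  1.89 -0.    1.24  0.07]
F [-9.99  1.07  2.43] M [0.15 1.42 0.12] open 0.165
shift mm tool [-0.1 -0.1  0.2] -> /50 [-0.002 -0.002  0.004]
rot deg [0.01 0.3  0.09] -> /5 [0.002 0.061 0.019]
```

View pics/s24.png

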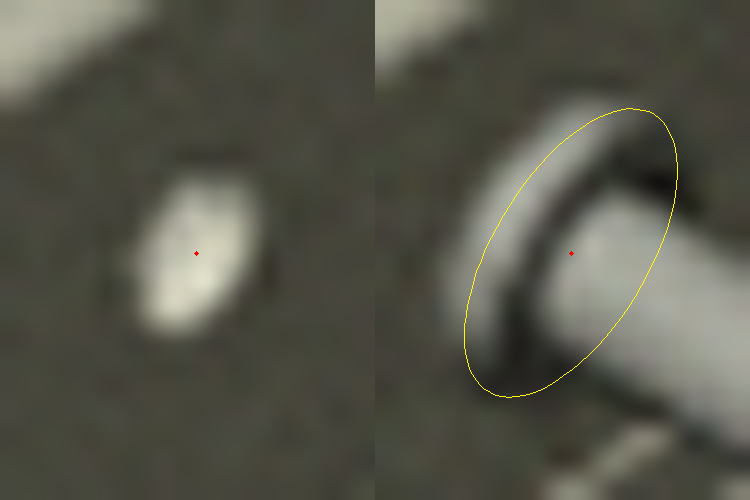

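View pics/w24.png

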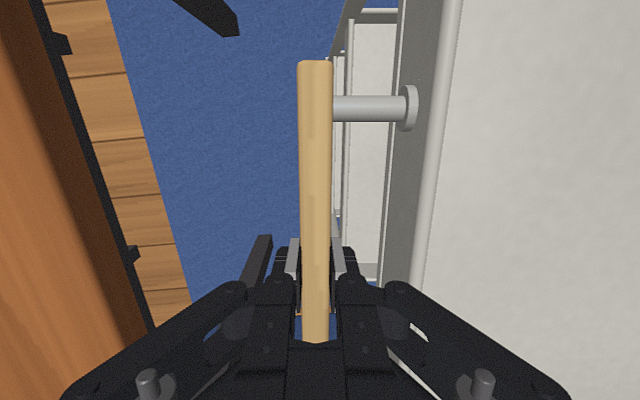

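Push is about 9.5 N, but there is roughly 5 N of downward shear at the feet (Fz +2.9 N against the −2.2 N weight). I'll add a little upward bias so the push is straighter.

Emit:
{"api": "drive_tool", "payload": {"slide": [[-0.02,0,0.03]], "delta_rot": [[0,-0.045,0]], "jaw": [1]}}

```text
clock: 21.2
position: [0.4416, 0.0273, 0.0184]
ee_rot: [0.032, 0.705, -0.034, 0.708]
force: [-8.6, -0.2, -2.6]
opening: 0.17
```

```bash
cat > f.py <<'E'
from h import *
import sys
F=[]
for i in range(int(sys.argv[1])):
    s=robot.sense();F.append(s["force"]); robot.capture("top")
F=np.array(F);print(F.mean(0).round(2),F.std(0).round(2),F.min(0).round(1),F.max(0).round(1))
need([.442,.0272,.0182],-5.4)
E
python3 f.py 10
```

```text
[-8.56  0.44 -0.07] [0.27 0.46 0.9 ] [-9.  -0.2 -2.6] [-8.1  1.2  0.7]
clk 21.7 pos [0.4416 0.0273 0.0183] yaw -5.37 q [-0.02  0.01  1.89 -0.    1.24  0.07]
F [-9.34  0.88  1.03] M [0.17 1.42 0.09] open 0.168
shift mm tool [ 0.1 -0.1  0.4] -> /50 [ 0.002 -0.001  0.008]
rot deg [0.03 0.24 0.11] -> /5 [0.006 0.049 0.022]
```

Emit:
{"api": "drive_tool", "payload": {"slide": [[-0.022,0,0.038]], "delta_rot": [[0,-0.06,0]], "jaw": [1]}}

```text
clock: 21.8
position: [0.4416, 0.0273, 0.0184]
ee_rot: [0.032, 0.705, -0.034, 0.708]
force: [-8.5, 1.8, -2.5]
opening: 0.171
```

```bash
python3 f.py 12
```

```text
[-8.56  0.68 -1.06] [0.44 0.49 0.66] [-9.2  0.2 -2.5] [-7.5  1.8 -0.3]
clk 22.4 pos [0.4416 0.0273 0.0184] yaw -5.36 q [-0.02  0.01  1.89 -0.    1.24  0.07]
F [-8.28  0.94 -1.53] M [0.19 1.44 0.1 ] open 0.171
shift mm tool [ 0.2 -0.1  0.4] -> /50 [ 0.004 -0.002  0.008]
rot deg [0.04 0.23 0.12] -> /5 [0.008 0.046 0.023]
```

Emit:
{"api": "drive_tool", "payload": {"slide": [[-0.022,0,0.05]], "delta_rot": [[0,-0.05,0]], "jaw": [1]}}

```text
clock: 22.5
position: [0.442, 0.0273, 0.0184]
ee_rot: [0.032, 0.706, -0.034, 0.707]
force: [-11.0, 0.8, -0.5]
opening: 0.168
```

```bash
python3 f.py 50; python3 chk.py pics/s25.png pics/w25.png; python3 -c "
from h import *
snap('side','pics/s26.png')"
```

```text
[-10.3    0.78   0.1 ] [0.47 0.54 0.51] [-11.2  -0.4  -0.9] [-9.3  2.2  1.1]
clk 25.0 pos [0.4419 0.0273 0.0184] yaw -5.35 q [-0.02  0.02  1.88 -0.    1.24  0.07]
F [-9.9   0.71 -0.62] M [0.14 1.63 0.08] open 0.167
shift mm tool [ 0.2 -0.1  0.1] -> /50 [ 0.003 -0.001  0.002]
rot deg [0.05 0.11 0.13] -> /5 [0.01  0.023 0.026]
```

View pics/s25.png

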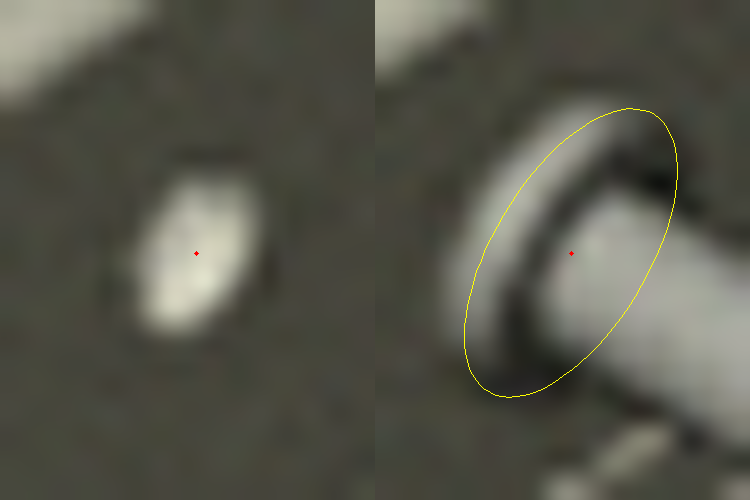

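View pics/s26.png

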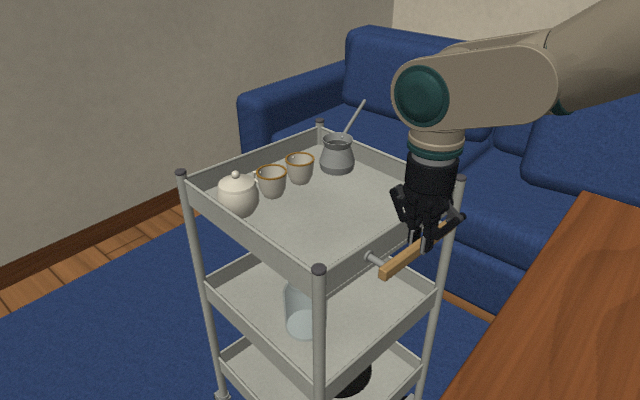

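```bash
python3 -c "
from workcell import robot
s=robot.sense();print(s['clock'],s['force'].round(1))
print(robot.close_job())"
```

```text
25.2 [-9.3  0.8  0. ]
the job is handed in; nothing more can be done
None
```

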